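# Rack the spare bottles, then find the cap's thread hand and hold it off the pot

## Robot

A 6-joint arm with a two-finger parallel gripper is mounted at the origin on the work surface. World frame = base frame: x ahead of the robot, y to its left, z up, the work surface at z = 0. Lengths are in m, angles in rad, forces in N, time in s.
With the tool pointing down it reaches from about 0.3 to 0.875 m from the base axis. Payload 6.4 kg.
Tool frame: the origin (TCP) lies midway between the tips of the shut fingers; the grasp point (between the pads) lies 19 mm behind it; z points along the fingers, y is the direction in which the jaws open and shut (so a half turn about z gives the same grasp; the last joint's range is limited). The gripper opens to 85 mm and grips with 20 to 120 N. Pads are 22 mm wide; open, the fingers measure 114 mm over their backs; the gripper's body (76 mm by 85 mm) begins 54 mm behind the grasp point. The pads swing forward as they close: fully open they stand 13 mm farther back than shut.
Start: joints at [0.915, 0.181, 1.607, -0, 1.354, -0.206], TCP at [0.25, 0.518, 0.231] pointing down, gripper open.
Joint ranges: [-2.99, 2.99], [-0.89, 2.07], [0.3, 2.58], [-1.14, 4.28], [0, 2.63], [-3.12, 3.12]. Speed limits (rad/s): [2.57, 2.57, 3.01, 3.14, 3.14, 3.14].

## Interface

Orientations are given as a unit quaternion [w, x, y, z].
In Python, from bench import ctrl gives the robot as it stands.
- The arm moves only by the tool apply_moves, never from a script. Its argument "plan" is a list of rows, each an object with "translation": the shift along the tool's x, y, z in m, a list of three; "angular": the turn, a rotation vector about the tool's x, y, z in rad, a list of three; "hand": the finger opening in m, from 0 to 0.0854. In form: [{"translation": [x, y, z], "angular": [rx, ry, rz], "hand": hand}, ...]. A call has 1 to 10 rows; each row shifts and turns the commanded pose from where the row before left it, along the tool's axes as they then stand; what a row does not reach is not made up. A row lasts 1/8 s, in which the tool goes at most 62.5 mm and 10.7 degrees, less where a joint would pass 70% of its speed; a pose out of reach is approached as far as the arm can. A call with a gripper value outside its range is refused whole. The fingers move at their own pace and stop on an object; the grip force is fixed at half the most. Time passes only in rows, so rows that do not move let the fingers close. It gives the time, the measured TCP pose, the force and the opening at its end, in the units of the state.
- ctrl.get_obs(): the state, without advancing time (a new reading comes with each control period).
- ctrl.camera(name): name is "scene" or "top"; returns a dict with "img" (420x560x3 uint8, red, green, blue), "K" (3x3 intrinsics, pixels), "eye" and "orientation" of the camera in the world. Camera axes: x right, y up, looking along -z (the intrinsics and any distortion apply to the point x, -y, -z); pixel columns grow to the right and rows downward; lengths in m; the calibration is good to about 2 mm. A picture is of the moment at which its call begins. There is no depth.
- ctrl.hand_in(): hands the job in, once; it reports no verdict.
The state is a dict: "time_s": time; "q": joint angles; "dq": joint speeds; "joint_efforts": joint torques, N m; "eef_pos": TCP position; "eef_rot": TCP orientation; "wrist_force": force on the tool from outside, world axes, zero at the start; "torque": the same for the moment, N m; "opening": opening from 0.0 (shut) to 1.0 (fully open).
Only numpy, scipy, OpenCV 4.12 (cv2) and the standard library are available. Lean on these libraries where they do the work, as an engineer would, in place of code of your own. Each camera call takes 0.05 s, during which the arm holds its last target.

## Task

Get the paint corner ready for the next player: first stand the two loose dropper bottles in the two empty holes of the bottle rack, one in each, and let go of them. Then open the big paint pot: its cap frees after about a quarter turn, but it may be left- or right-handed, so try one way and, if it soon stops, turn the other way; once it has turned free, lift it straight up off the pot. Finish while still holding the cap, level and still, about 8 cm above the pot, and leave the bottles in the rack, the cup, the figure and the wall piece where they are.

Things in the scene. Friction and masses are not known exactly. Their poses are not given: they have to be found in the camera images.
- rack: Plywood bottle rack fixed to the table: 52 mm (its x) by 200 mm (its y) by 24 mm high; origin at the centre of its underside. Four round holes 30 mm wide in a row along its y, 48 mm apart, go right through to the table top (z = 0). Its yaw varies by up to 0.4 rad.
- rack_hole0 (a point): Centre of the mouth of rack hole 0 (at y = -72 mm in the rack's frame), at the rack's top, 24 mm above the table.
- rack_hole1 (a point): Centre of the mouth of rack hole 1 (at y = -24 mm in the rack's frame), at the rack's top, 24 mm above the table.
- rack_hole2 (a point): Centre of the mouth of rack hole 2 (at y = +24 mm in the rack's frame), at the rack's top, 24 mm above the table.
- rack_hole3 (a point): Centre of the mouth of rack hole 3 (at y = +72 mm in the rack's frame), at the rack's top, 24 mm above the table.
- bottle0: Upright dropper bottle already in a rack hole (any of the four): same shape as the spares; origin at the centre of its underside. Leave it there.
- bottle1: Upright dropper bottle already in a rack hole (any of the four): same shape as the spares; origin at the centre of its underside. Leave it there.
- spare0: A loose dropper bottle, standing upright on the table outside the rack: round body 26 mm in diameter up to 46 mm, above it a round white cap 16 mm in diameter from 46 to 76 mm (best place to grip); origin at the centre of its underside, z up; 30 to 65 g. In its hole it stands on the table, origin at z = 0. Either spare may go in either empty hole.
- spare1: A loose dropper bottle, standing upright on the table outside the rack: round body 26 mm in diameter up to 46 mm, above it a round white cap 16 mm in diameter from 46 to 76 mm (best place to grip); origin at the centre of its underside, z up; 30 to 65 g. In its hole it stands on the table, origin at z = 0. Either spare may go in either empty hole.
- pot: Big white paint pot, fixed to the table: foot disc 92 mm in diameter and 12 mm high, round body 68 mm in diameter up to a flat shoulder at 70 mm, neck hidden in the cap up to 86 mm; origin at the centre of its underside, z up.
- cap: Round black ribbed cap on the pot, 53 mm in diameter, 38 mm high, a low grey ridge (36 x 5 mm, 3 mm high) across its top along its x; 35 to 70 g. Origin at the centre of its lower rim, which rests on the pot's shoulder, 70 mm above the table. Closed, its x lies within 0.1 rad of the pot's x. One way it meets a hard stop within 0.4 rad, the other way (unseen, changes from start to start) it turns easily.
- cap_top (a point): Centre of the cap's flat top, 38 mm above its lower rim. Once the cap is turned 0.95 to 1.8 rad off the pot's x axis it is free and lifts straight up; before that it cannot be lifted (2 mm of play). One grasp round the cap's side can do both tries without letting go.
- cup: White ceramic cup, 68 mm across and 70 mm high, a bystander; origin at the centre of its underside.
- figure: Small grey game figure on a 40 mm round base, 55 mm high, a bystander; origin at the centre of its underside.
- wall_piece: Green model wall, 30 x 132 x 56 mm, its length along its y, a bystander; origin at the centre of its underside.
Not all that is in view belongs to the job. Leave any blue or red look-alike of the pot alone. What is shaped like the spare1 but pink or red is not meant.

How it is judged:
On the way, in this order (a step that is already met when the one before it is completed fails the run):
1. both spare bottles stand in the empty rack holes and are let go (((horizontal distance between spare0 and rack_hole0 below 0.005 m and height (world z) of spare0 below 0.005 m) or (horizontal distance between spare0 and rack_hole1 below 0.005 m and height (world z) of spare0 below 0.005 m) or (horizontal distance between spare0 and rack_hole2 below 0.005 m and height (world z) of spare0 below 0.005 m) or (horizontal distance between spare0 and rack_hole3 below 0.005 m and height (world z) of spare0 below 0.005 m)) and angle between each of spare0, spare1's own z axis and vertical below 0.2 rad and contact force between the fingers and spare0 below 0.1 N and ((horizontal distance between spare1 and rack_hole0 below 0.005 m and height (world z) of spare1 below 0.005 m) or (horizontal distance between spare1 and rack_hole1 below 0.005 m and height (world z) of spare1 below 0.005 m) or (horizontal distance between spare1 and rack_hole2 below 0.005 m and height (world z) of spare1 below 0.005 m) or (horizontal distance between spare1 and rack_hole3 below 0.005 m and height (world z) of spare1 below 0.005 m)) and contact force between the fingers and spare1 below 0.1 N), for 0.2 s.
2. the cap, still down on the pot, has been turned free (angle between the x axis of cap and the x axis of pot, either way round above 0.75 rad and z of cap in the frame of pot below 0.078 m and horizontal distance between cap and pot below 0.008 m).
3. the cap is held clear above the pot (z of cap in the frame of pot between 0.11 and 0.23 m and horizontal distance between cap and pot below 0.06 m and angle between cap's own z axis and vertical below 0.3 rad and contact force between the fingers and cap above 1 N and contact force between cap and pot below 0.1 N and linear speed of cap below 0.05 m/s), for 0.2 s.
At the end, for the whole second after the job is handed in: All four bottles stand in the rack (within 5 mm, foot on the table), the spares upright and let go; the fingers alone hold the cap, level within 0.3 rad, still, 40 to 160 mm above its seat, within 60 mm of the pot axis; cup, figure and wall piece moved under 20 mm (all of step 1 and all of step 3 and ((horizontal distance between bottle0 and rack_hole0 below 0.005 m and height (world z) of bottle0 below 0.005 m) or (horizontal distance between bottle0 and rack_hole1 below 0.005 m and height (world z) of bottle0 below 0.005 m) or (horizontal distance between bottle0 and rack_hole2 below 0.005 m and height (world z) of bottle0 below 0.005 m) or (horizontal distance between bottle0 and rack_hole3 below 0.005 m and height (world z) of bottle0 below 0.005 m)) and ((horizontal distance between bottle1 and rack_hole0 below 0.005 m and height (world z) of bottle1 below 0.005 m) or (horizontal distance between bottle1 and rack_hole1 below 0.005 m and height (world z) of bottle1 below 0.005 m) or (horizontal distance between bottle1 and rack_hole2 below 0.005 m and height (world z) of bottle1 below 0.005 m) or (horizontal distance between bottle1 and rack_hole3 below 0.005 m and height (world z) of bottle1 below 0.005 m)) and distance of each of cup, figure, wall_piece from where it was at the start of the episode below 0.02 m); the arm keeps its last pose, push and grip.
It fails at once if a bottle is taken out of its rack hole (distance of any of bottle0, bottle1 from where it was at the start of the episode above 0.02 m).
It fails at once if a bystander is knocked away (distance of any of cup, figure, wall_piece from where it was at the start of the episode above 0.03 m).
It also fails if it takes over 72 s, if anything falls off the work surface, if the arm or the gripper's body presses on something with over 40 N, if the wrist force passes 120 N, or if a joint passes its speed limit or range.

## Working session

There is one attempt and no reset: what is moved stays moved. The work goes in short steps, Python scripts to look and compute and a tool call to move; the robot and the scene stay as the last step left them, time stands still between calls to the robot, and variables do not carry over. Pictures are saved under pics/ and viewed, and the job is handed in when it is done.

Besides the shell and the picture viewer there is one more tool, called after "Request:" by a JSON object that holds its "fn" and its "kwargs", one argument or row to a line. apply_moves: Moves the arm, as the interface text tells. Its arguments: {"type":"object","properties":{"plan":{"type":"array","items":{"type":"object","properties":{"translation":{"type":"array","items":{"type":"number"}},"angular":{"type":"array","items":{"type":"number"}},"hand":{"type":"number"}}}}},"required":["plan"]}

```bash
mkdir -p pics; ls; cat > h.py <<'E'
import numpy as np, cv2
from bench import ctrl
from scipy.spatial.transform import Rotation as R
def cam(n):
    c=ctrl.camera(n); return c
def save(img,p): cv2.imwrite(p,cv2.cvtColor(img,cv2.COLOR_RGB2BGR))
def rot(q): return R.from_quat([q[1],q[2],q[3],q[0]]).as_matrix()
def ray(c,u,v):
    o=np.asarray(c['orientation'],float)
    M=o if o.shape==(3,3) else rot(o)
    K=c['K']; d=np.array([(u-K[0][2])/K[0][0],-(v-K[1][2])/K[1][1],-1.0])
    return np.array(c['eye']),M@d
def at(c,u,v,z):
    e,d=ray(c,u,v); t=(z-e[2])/d[2]; return e+t*d
def proj(c,P):
    M=rot(c['orientation']); p=M.T@(np.asarray(P,float)-np.array(c['eye'])); K=c['K']
    return K[0][0]*p[0]/-p[2]+K[0][2], K[1][1]*(-p[1])/-p[2]+K[1][2]
E
python3 - <<'E'
from h import *
import pickle
o=ctrl.get_obs();print(o)
for n in ("top","scene"):
    c=cam(n); print({k:v for k,v in c.items() if k!='img'}); save(c['img'],f'pics/{n}0.png'); pickle.dump(c,open(f'{n}0.pkl','wb'))
E
```

```text
pics
{'time_s': 0.0, 'q': array([ 9.14708015e-01,  1.81537420e-01,  1.60800168e+00, -2.00439436e-05,
        1.35379982e+00, -2.06313577e-01]), 'dq': array([-6.74434395e-04,  6.94639457e-04, -4.59962343e-05,  1.76957155e-04,
        1.89974025e-03,  2.00861536e-04]), 'joint_efforts': array([ 8.37968055e-04, -4.44856882e+01, -3.51347673e+01, -1.51166805e-04,
        8.78691149e-03,  3.63868730e-05]), 'eef_pos': array([0.24964256, 0.51736933, 0.23038925]), 'eef_rot': array([-3.56046401e-04,  2.22994370e-01,  9.74819341e-01, -7.97298460e-04]), 'wrist_force': array([ 0.27470915, -0.60037294,  0.19539527]), 'torque': array([ 0.07007899, -0.0306592 , -0.02360591]), 'opening': 1.0013069743722018}
{'K': array([[387.82899112,   0.        , 276.95598522],
       [  0.        , 387.82899112, 209.79510617],
       [  0.        ,   0.        ,   1.        ]]), 'eye': array([ 0.46050103, -0.00422374,  0.85751638]), 'orientation': array([ 0.71367901,  0.04830097, -0.05730163, -0.6964523 ])}
{'K': array([[397.85878946,   0.        , 270.72527849],
       [  0.        , 397.85878946, 212.89084226],
       [  0.        ,   0.        ,   1.        ]]), 'eye': array([1.07173442, 0.27373797, 0.5875828 ]), 'orientation': array([0.44290843, 0.21512574, 0.36275733, 0.79117644])}
```

View pics/top0.png

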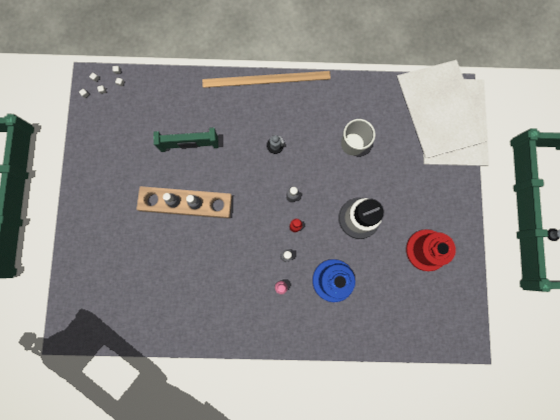

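View pics/scene0.png

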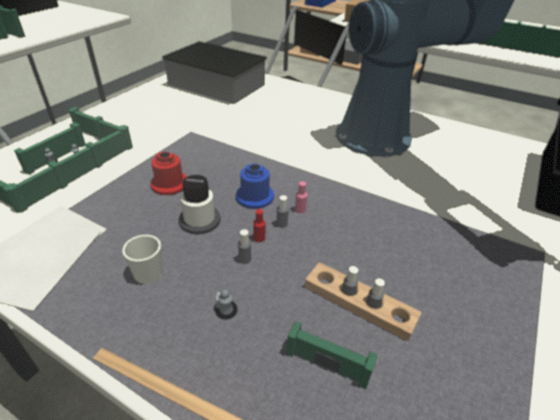

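```bash
python3 - <<'E'
from h import *
import pickle
t=pickle.load(open('top0.pkl','rb'));s=pickle.load(open('scene0.pkl','rb'))
def crop(c,u0,v0,w,h,k): return cv2.resize(c['img'][v0:v0+h,u0:u0+w],None,fx=k,fy=k,interpolation=cv2.INTER_CUBIC)
save(np.vstack([crop(t,130,175,110,50,7),]),'pics/c_rack.png')
save(crop(t,265,175,125,130,4.6 if 0 else 4),'pics/c_bot.png')
save(crop(s,140,140,190,145,4),'pics/c_sc1.png')
save(crop(s,295,250,130,90,6),'pics/c_sc2.png')
E
```

```text
(no output)
```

View pics/c_rack.png

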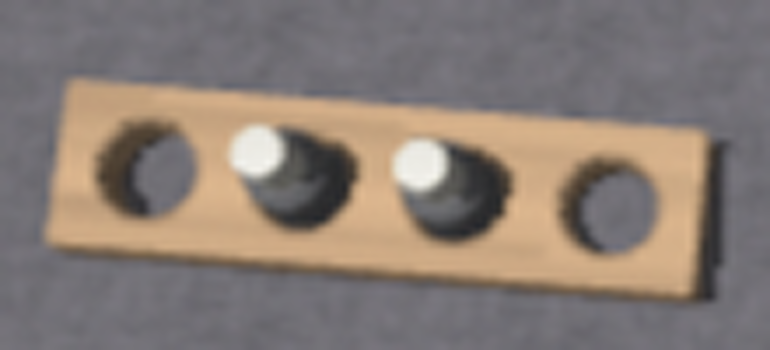

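View pics/c_bot.png

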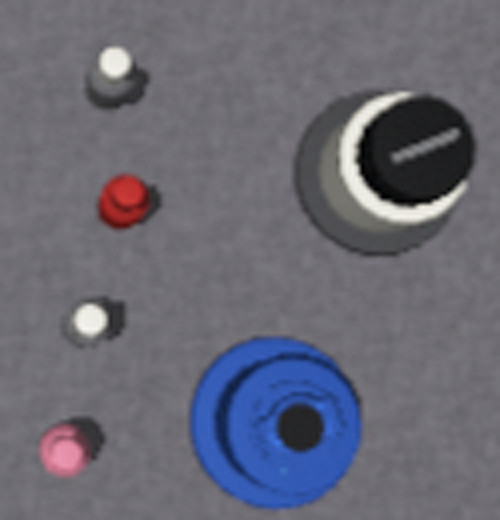

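View pics/c_sc1.png

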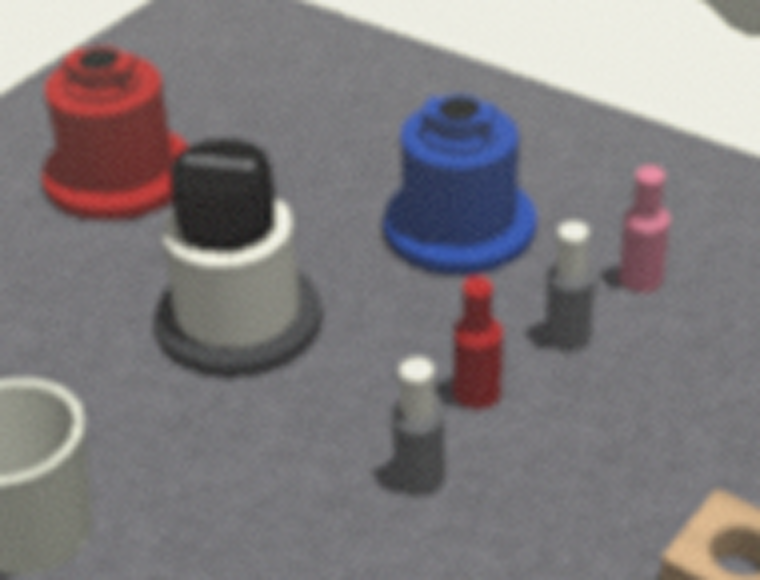

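View pics/c_sc2.png

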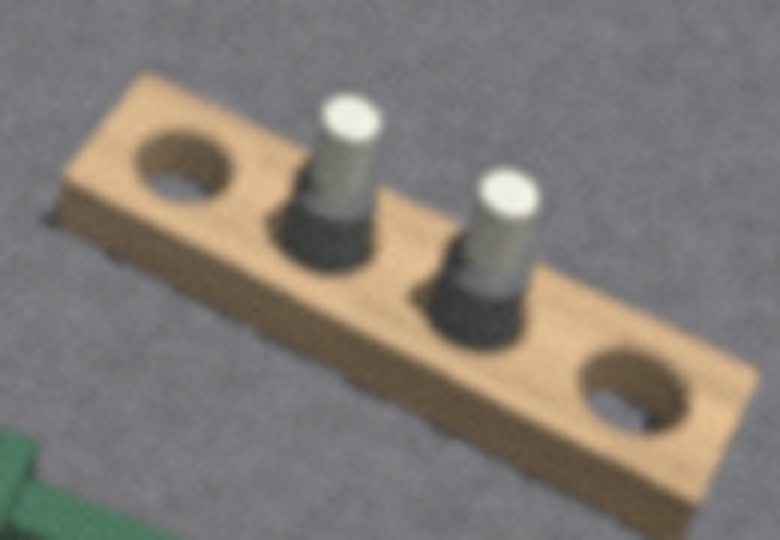

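```bash
cat >> h.py <<'E'
def full(u0,v0,k,x,y): return u0+(x+.5)/k-.5, v0+(y+.5)/k-.5
def tri(t,a,s,b):
    e1,d1=ray(t,*a);e2,d2=ray(s,*b)
    A=np.zeros((3,3));B=np.zeros(3)
    for e,d in((e1,d1),(e2,d2)):
        d=d/np.linalg.norm(d);P=np.eye(3)-np.outer(d,d);A+=P;B+=P@e
    return np.linalg.solve(A,B)
E
python3 - <<'E'
from h import *
import pickle
np.set_printoptions(precision=4,suppress=True)
t=pickle.load(open('top0.pkl','rb'));s=pickle.load(open('scene0.pkl','rb'))
T=lambda x,y:full(130,175,7,x,y)
B=lambda x,y:full(265,175,4,x,y)
S1=lambda x,y:full(140,140,4,x,y)
S2=lambda x,y:full(295,250,6,x,y)
D={'holeA':(T(147,168),S2(635,390),.024),'holeB':(T(608,205),S2(184,166),.024),'b0':(T(257,151),S2(508,193),.076),'b1':(T(420,165),S2(351,118),.076),
'sp0':(B(115,62),S1(416,370),.076),'sp1':(B(90,320),S1(573,231),.076),'ridge':(B(427,145),S1(220,162),.111)}
for n,(a,b,z) in D.items(): print(n,at(t,*a,z),at(s,*b,z),tri(t,a,s,b))
c=[at(t,*T(x,y),.024) for x,y in((68,80),(710,130),(695,298),(47,245))]
print(np.array(c),np.mean(c,0)); r=np.array(at(t,*D['holeA'][0],.024)-at(t,*D['holeB'][0],.024)); print(np.linalg.norm(r),np.degrees(np.arctan2(r[1],r[0])))
a,b=at(t,*B(395,158),.111),at(t,*B(458,131),.111); print(a,b,np.degrees(np.arctan2(*(b-a)[[1,0]])),np.linalg.norm(b-a))
E
```

```text
holeA [0.6038 0.2617 0.024 ] [0.6049 0.2629 0.024 ] [0.6039 0.2625 0.0226]
holeB [0.5959 0.1185 0.024 ] [0.5973 0.1189 0.024 ] [0.5961 0.1186 0.0226]
b0 [0.6007 0.2136 0.076 ] [0.6022 0.214  0.076 ] [0.601  0.2139 0.0747]
b1 [0.5978 0.166  0.076 ] [0.5994 0.1663 0.076 ] [0.5981 0.1661 0.0747]
sp0 [ 0.6201 -0.0456  0.076 ] [ 0.6218 -0.0449  0.076 ] [ 0.6204 -0.0458  0.0745]
sp1 [ 0.488  -0.0353  0.076 ] [ 0.4894 -0.0352  0.076 ] [ 0.4882 -0.0356  0.075 ]
ridge [ 0.5756 -0.1968  0.111 ] [ 0.5763 -0.1953  0.111 ] [ 0.5755 -0.1967  0.1102]
[[0.631  0.2882 0.024 ]
 [0.6204 0.0878 0.024 ]
 [0.5674 0.0903 0.024 ]
 [0.5789 0.2907 0.024 ]] [0.5994 0.1893 0.024 ]
0.14348807367089753 86.82266479014551
[ 0.5688 -0.1811  0.111 ] [ 0.5829 -0.2121  0.111 ] -65.53358393181368 0.03409714221983006
```

Request:
{"fn": "apply_moves", "kwargs": {
  "plan": [
    {"translation": [0, 0, 0.01], "angular": [0, 0, 0.168], "hand": 0.045},
    {"translation": [0, 0, 0.01], "angular": [0, 0, 0.168], "hand": 0.045},
    {"translation": [0, 0, 0.01], "angular": [0, 0, 0.168], "hand": 0.045},
    {"translation": [0, 0, 0.01], "angular": [0, 0, 0.168], "hand": 0.045},
    {"translation": [0, 0, 0.01], "angular": [0, 0, 0.168], "hand": 0.045},
    {"translation": [0, 0, 0.01], "angular": [0, 0, 0.168], "hand": 0.045},
    {"translation": [0, 0, 0.01], "angular": [0, 0, 0.168], "hand": 0.045}
  ]
}}

```text
time_s: 0.98
eef_pos: [0.2498, 0.5175, 0.1605]
eef_rot: [0.0, 0.728, 0.685, -0.0]
wrist_force: [0.4, 0.0, -0.1]
opening: 0.528
```

```bash
cat >> h.py <<'E'
def go(p,ang=None):
    "delta in tool axes from the measured pose to world p; ang = wanted tool-y heading in deg"
    o=ctrl.get_obs();M=rot(o['eef_rot']);d=M.T@(np.array(p)-o['eef_pos'])
    h=np.degrees(np.arctan2(M[1,1],M[0,1]));tilt=np.degrees(np.arccos(-M[2,2]))
    # small tilt fix as tool rotvec
    print('t',round(o['time_s'],2),'pos',o['eef_pos'].round(4),'head %.2f tilt %.2f'%(h,tilt),'open %.4f'%(o['opening']*.0854),'F',o['wrist_force'].round(2))
    print(' delta',d.round(4),'dist %.3f'%np.linalg.norm(d), '' if ang is None else 'rz %.3f'%np.radians(-((ang-h+180)%360-180)), 'levelling',(M.T@np.cross(M[:,2],[0,0,-1])).round(4))
E
python3 -c "
from h import *
go([.621,-.0455,.12],-3.2)"
```

```text
t 0.97 pos [0.2498 0.5175 0.1605] head -3.47 tilt 0.06 open 0.0451 F [ 0.44  0.02 -0.13]
 delta [-0.5395  0.4046  0.0407] dist 0.676 rz -0.005 levelling [-0.0005  0.0008 -0.    ]
```

Request:
{"fn": "apply_moves", "kwargs": {
  "plan": [
    {"translation": [-0.036, 0.027, 0], "angular": [0, 0, 0], "hand": 0.045},
    {"translation": [-0.036, 0.027, 0], "angular": [0, 0, 0], "hand": 0.045},
    {"translation": [-0.036, 0.027, 0], "angular": [0, 0, 0], "hand": 0.045},
    {"translation": [-0.036, 0.027, 0], "angular": [0, 0, 0], "hand": 0.045},
    {"translation": [-0.036, 0.027, 0], "angular": [0, 0, 0], "hand": 0.045},
    {"translation": [-0.036, 0.027, 0], "angular": [0, 0, 0], "hand": 0.045},
    {"translation": [-0.036, 0.027, 0], "angular": [0, 0, 0], "hand": 0.045},
    {"translation": [-0.036, 0.027, 0], "angular": [0, 0, 0], "hand": 0.045},
    {"translation": [-0.036, 0.027, 0], "angular": [0, 0, 0], "hand": 0.045},
    {"translation": [-0.036, 0.027, 0], "angular": [0, 0, 0], "hand": 0.045}
  ]
}}

```text
time_s: 2.22
eef_pos: [0.5002, 0.1422, 0.161]
eef_rot: [-0.0, 0.726, 0.687, -0.0]
wrist_force: [-0.4, 0.7, 0.2]
opening: 0.532
```

Request:
{"fn": "apply_moves", "kwargs": {
  "plan": [
    {"translation": [-0.036, 0.027, 0.008], "angular": [0, 0, 0], "hand": 0.045},
    {"translation": [-0.036, 0.027, 0.008], "angular": [0, 0, 0], "hand": 0.045},
    {"translation": [-0.036, 0.027, 0.008], "angular": [0, 0, 0], "hand": 0.045},
    {"translation": [-0.036, 0.027, 0.008], "angular": [0, 0, 0], "hand": 0.045},
    {"translation": [-0.036, 0.027, 0.008], "angular": [0, 0, 0], "hand": 0.045},
    {"translation": [0, 0, 0], "angular": [0, 0, 0], "hand": 0.045}
  ]
}}

```text
time_s: 2.98
eef_pos: [0.6252, -0.0464, 0.12]
eef_rot: [-0.0, 0.727, 0.686, -0.0]
wrist_force: [-0.4, -0.1, -0.6]
opening: 0.527
```

```bash
python3 - <<'E'
from h import *
go([.621,-.0455,.047],-3.2)
c=cam('scene');save(cv2.resize(c['img'][120:320,160:380],None,fx=3,fy=3),'pics/p1.png')
E
```

```text
t 2.98 pos [ 0.6252 -0.0464  0.12  ] head -3.35 tilt 0.06 open 0.0450 F [-0.43 -0.1  -0.56]
 delta [ 0.0007 -0.0042  0.073 ] dist 0.073 rz -0.003 levelling [-0.0011  0.0002 -0.    ]
```

View pics/p1.png

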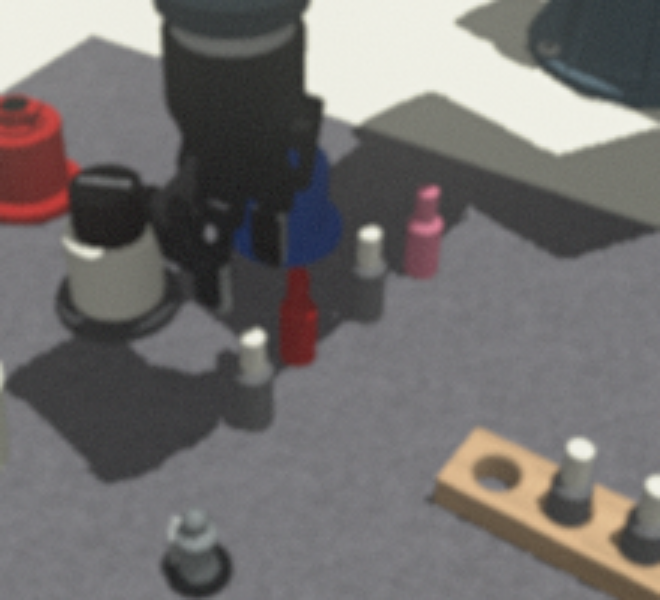

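The picture shows the two fingers (tips near crop 215,300 and 270,255) above and either side of the spare's white cap (252,340); the red decoy (297,320) stays clear. Descending.

Request:
{"fn": "apply_moves", "kwargs": {
  "plan": [
    {"translation": [0.0007, -0.004, 0.015], "angular": [0, 0, 0], "hand": 0.045},
    {"translation": [0, 0, 0.02], "angular": [0, 0, 0], "hand": 0.045},
    {"translation": [0, 0, 0.02], "angular": [0, 0, 0], "hand": 0.045},
    {"translation": [0, 0, 0.018], "angular": [0, 0, 0], "hand": 0.045},
    {"translation": [0, 0, 0], "angular": [0, 0, 0], "hand": 0.045},
    {"translation": [0, 0, 0], "angular": [0, 0, 0], "hand": 0.03},
    {"translation": [0, 0, 0], "angular": [0, 0, 0], "hand": 0.02},
    {"translation": [0, 0, 0], "angular": [0, 0, 0], "hand": 0.006},
    {"translation": [0, 0, 0], "angular": [0, 0, 0], "hand": 0.006}
  ]
}}

```text
time_s: 4.15
eef_pos: [0.6215, -0.0429, 0.0493]
eef_rot: [0.001, 0.726, 0.687, 0.001]
wrist_force: [-0.3, 0.7, 4.7]
opening: 0.164
```

```bash
python3 - <<'E'
from h import *
go([.621,-.0455,.047],-3.2)
E
```

```text
t 4.15 pos [ 0.6215 -0.0429  0.0493] head -3.16 tilt 0.11 open 0.0140 F [-0.26  0.72  4.69]
 delta [-0.0026 -0.0004  0.0023] dist 0.003 rz 0.001 levelling [ 0.0019  0.0004 -0.    ]
```

Request:
{"fn": "apply_moves", "kwargs": {
  "plan": [
    {"translation": [0, 0, 0], "angular": [0, 0, 0], "hand": 0.006},
    {"translation": [0, 0, -0.02], "angular": [0, 0, 0], "hand": 0.006},
    {"translation": [0, 0, -0.04], "angular": [0, 0, 0], "hand": 0.006},
    {"translation": [0, 0, -0.03], "angular": [0, 0, 0], "hand": 0.006},
    {"translation": [0, 0, 0], "angular": [0, 0, 0], "hand": 0.006}
  ]
}}

```text
time_s: 4.78
eef_pos: [0.6229, -0.0432, 0.1423]
eef_rot: [0.003, 0.726, 0.687, 0.002]
wrist_force: [-0.2, -0.4, -1.3]
opening: 0.163
```

```bash
python3 - <<'E'
from h import *
go([.5964,.1187,.137],-3.2)
c=cam('scene');save(cv2.resize(c['img'][120:320,160:380],None,fx=3,fy=3),'pics/p2.png')
E
```

```text
t 4.78 pos [ 0.6229 -0.0432  0.1423] head -3.14 tilt 0.37 open 0.0139 F [-0.2  -0.41 -1.3 ]
 delta [ 0.1602 -0.0353  0.0049] dist 0.164 rz 0.001 levelling [ 0.0064  0.0013 -0.    ]
```

View pics/p2.png

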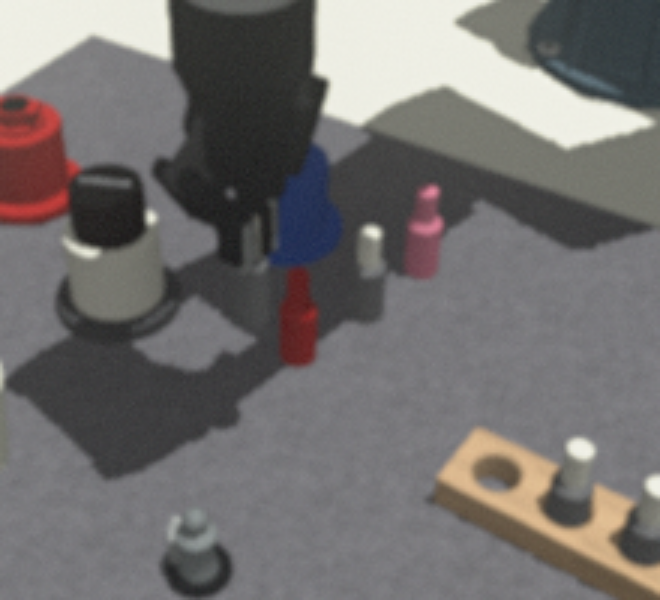

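The bottle hangs from the jaws (crop 255,270), off the table. Carrying it over the nearer empty hole (B).

Request:
{"fn": "apply_moves", "kwargs": {
  "plan": [
    {"translation": [0.0325, -0.007, 0], "angular": [0.003, 0, 0], "hand": 0.006},
    {"translation": [0.0325, -0.007, 0], "angular": [0.003, 0, 0], "hand": 0.006},
    {"translation": [0.0325, -0.007, 0], "angular": [0, 0, 0], "hand": 0.006},
    {"translation": [0.0325, -0.007, 0], "angular": [0, 0, 0], "hand": 0.006},
    {"translation": [0.0325, -0.0074, 0], "angular": [0, 0, 0], "hand": 0.006},
    {"translation": [0, 0, 0.03], "angular": [0, 0, 0], "hand": 0.006},
    {"translation": [0, 0, 0.02], "angular": [0, 0, 0], "hand": 0.006},
    {"translation": [0, 0, 0], "angular": [0, 0, 0], "hand": 0.006}
  ]
}}

```text
time_s: 5.82
eef_pos: [0.5917, 0.1211, 0.0854]
eef_rot: [-0.004, 0.726, 0.687, -0.004]
wrist_force: [0.8, 0.1, -0.8]
opening: 0.163
```

```bash
python3 - <<'E'
from h import *
import pickle
go([.5964,.1211,.092],-3.2)
c=cam('scene');save(cv2.resize(c['img'][220:340,280:440],None,fx=5,fy=5,interpolation=cv2.INTER_CUBIC),'pics/p3.png')
pickle.dump(c,open('s3.pkl','wb'))
c=cam('top');save(cv2.resize(c['img'][140:260,130:290],None,fx=5,fy=5,interpolation=cv2.INTER_CUBIC),'pics/p3t.png')
E
```

```text
t 5.83 pos [0.5917 0.1211 0.0854] head -3.18 tilt 0.69 open 0.0139 F [ 0.82  0.11 -0.84]
 delta [ 0.0002  0.0046 -0.0067] dist 0.008 rz 0.000 levelling [-0.0121  0.0004  0.    ]
```

View pics/p3.png

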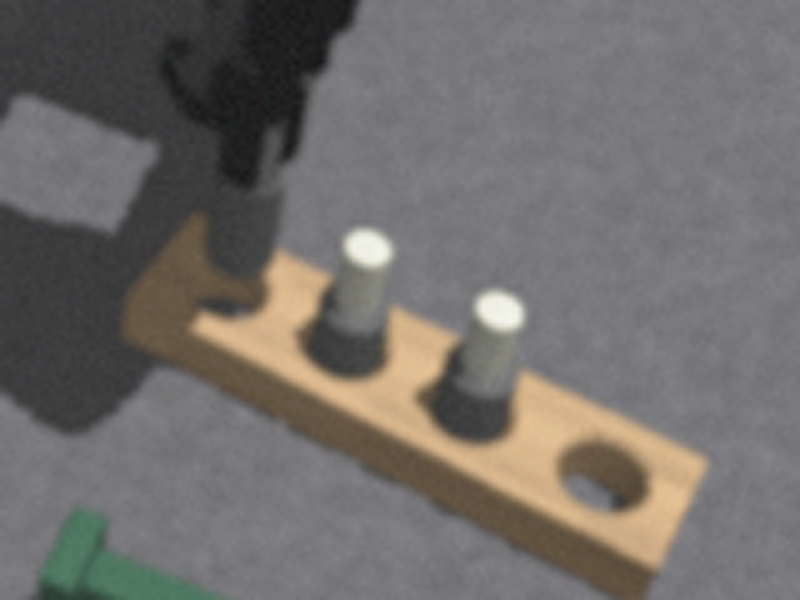

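View pics/p3t.png

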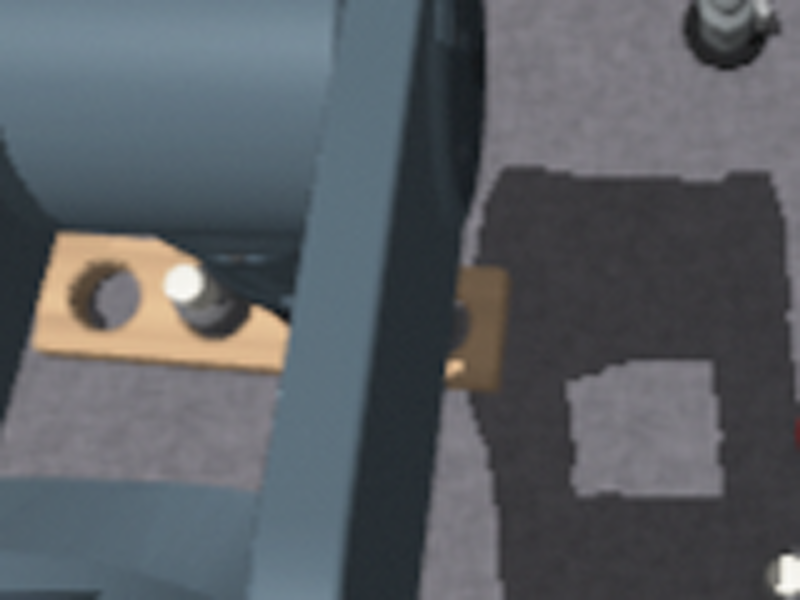

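Request:
{"fn": "apply_moves", "kwargs": {
  "plan": [
    {"translation": [0, 0.0046, -0.003], "angular": [-0.012, 0, 0], "hand": 0.006},
    {"translation": [0, 0, 0], "angular": [0, 0, 0], "hand": 0.006},
    {"translation": [0, 0, 0], "angular": [0, 0, 0], "hand": 0.006}
  ]
}}

```text
time_s: 6.3
eef_pos: [0.5991, 0.1211, 0.0921]
eef_rot: [0.003, 0.726, 0.687, 0.002]
wrist_force: [-0.8, -0.2, 0.3]
opening: 0.164
```

```bash
cat >> h.py <<'E'
def ring(img,c,x,y,z,r,u0,v0,k,col):
    a=np.linspace(0,2*np.pi,60)
    p=np.array([proj(c,[x+r*np.cos(i),y+r*np.sin(i),z]) for i in a])
    p=np.round((p-[u0,v0]+.5)*k-.5).astype(np.int32)
    cv2.polylines(img,[p],True,col,1)
def ov(c,rings,u0,v0,w,h,k,path):
    im=cv2.resize(c['img'][v0:v0+h,u0:u0+w],None,fx=k,fy=k,interpolation=cv2.INTER_CUBIC)
    for (x,y,z,r,col) in rings: ring(im,c,x,y,z,r,u0,v0,k,col)
    save(im,path)
E
python3 - <<'E'
from h import *
go([.5964,.1211,.088],-3.2)
c=cam('scene');o=ctrl.get_obs()['eef_pos']
ov(c,[(.597,.1188,.024,.015,(255,0,0)),(o[0],o[1]-.0024,o[2]-.0485,.013,(0,255,0)),(o[0],o[1]-.0024,o[2]-.0025,.013,(0,255,0))],290,210,100,80,7,'pics/p4.png')
E
```

```text
t 6.3 pos [0.5991 0.1211 0.0921] head -3.16 tilt 0.41 open 0.0140 F [-0.82 -0.22  0.32]
 delta [-0.0002 -0.0027  0.0041] dist 0.005 rz 0.001 levelling [ 0.0071 -0.0001  0.    ]
```

View pics/p4.png

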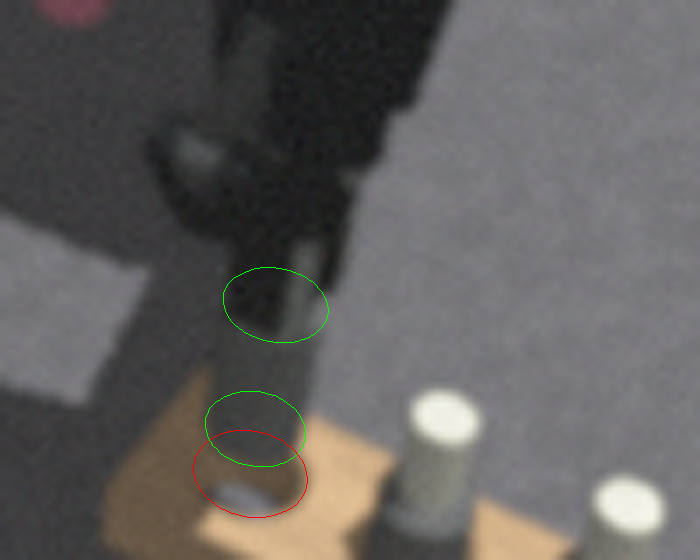

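Request:
{"fn": "apply_moves", "kwargs": {
  "plan": [
    {"translation": [0, 0, 0], "angular": [0, 0, 0], "hand": 0.006},
    {"translation": [0, 0, 0], "angular": [0, 0, 0], "hand": 0.006},
    {"translation": [0, 0, 0], "angular": [0, 0, 0], "hand": 0.006},
    {"translation": [0, 0, 0], "angular": [0, 0, 0], "hand": 0.006},
    {"translation": [0, 0, 0], "angular": [0, 0, 0], "hand": 0.006},
    {"translation": [0, 0, 0], "angular": [0, 0, 0], "hand": 0.006}
  ]
}}

```text
time_s: 7.1
eef_pos: [0.5987, 0.1213, 0.0914]
eef_rot: [0.002, 0.726, 0.687, 0.002]
wrist_force: [-0.8, -0.5, -1.1]
opening: 0.163
```

```bash

python3 - <<'E'
from h import *
go([.5964,.1211,.088],-3.2)
c=cam('scene');o=ctrl.get_obs()['eef_pos']
go([.5964,.1211,.088],-3.2)
ov(c,[(.597,.1188,.024,.015,(255,0,0)),(o[0],o[1]-.0024,o[2]-.0485,.013,(0,255,0)),(o[0],o[1]-.0024,o[2]-.0025,.013,(0,255,0))],290,210,100,80,7,'pics/p5.png')
E
```

```text
t 7.1 pos [0.5987 0.1213 0.0914] head -3.15 tilt 0.35 open 0.0139 F [-0.77 -0.54 -1.13]
 delta [-0.0003 -0.0023  0.0034] dist 0.004 rz 0.001 levelling [ 0.006 -0.    -0.   ]
t 7.15 pos [0.5986 0.1212 0.0914] head -3.15 tilt 0.34 open 0.0143 F [-0.75  0.31 -0.04]
 delta [-0.0003 -0.0022  0.0034] dist 0.004 rz 0.001 levelling [0.006 0.    0.   ]
```

View pics/p5.png

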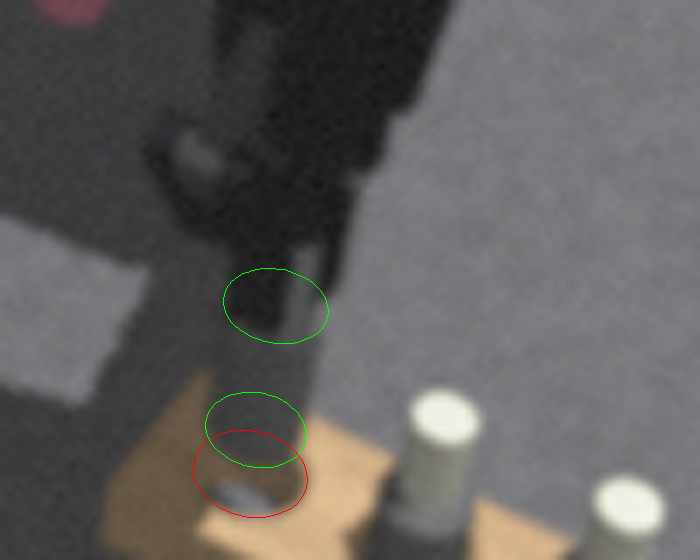

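Request:
{"fn": "apply_moves", "kwargs": {
  "plan": [
    {"translation": [-0.0012, -0.0016, 0], "angular": [0.006, 0, 0], "hand": 0.006},
    {"translation": [0, 0, 0.007], "angular": [0, 0, 0], "hand": 0.006},
    {"translation": [0, 0, 0.006], "angular": [0, 0, 0], "hand": 0.006},
    {"translation": [0, 0, 0.006], "angular": [0, 0, 0], "hand": 0.006},
    {"translation": [0, 0, 0], "angular": [0, 0, 0], "hand": 0.006}
  ]
}}

```text
time_s: 7.78
eef_pos: [0.5963, 0.1201, 0.0714]
eef_rot: [-0.001, 0.726, 0.687, -0.001]
wrist_force: [-0.2, 0.0, -0.4]
opening: 0.161
```

```bash

python3 - <<'E'
from h import *
go([.597,.1200,.0495],-3.2)
c=cam('scene');o=ctrl.get_obs()['eef_pos']
ov(c,[(.597,.1188,.024,.015,(255,0,0)),(o[0],o[1]-.0012,.024,.013,(0,255,0)),(o[0],o[1]-.0012,o[2]-.0025,.013,(0,255,0))],290,210,100,80,7,'pics/p6.png')
E
```

```text
t 7.78 pos [0.5963 0.1201 0.0714] head -3.15 tilt 0.09 open 0.0137 F [-0.16  0.01 -0.4 ]
 delta [-0.0001  0.0007  0.0219] dist 0.022 rz 0.001 levelling [-0.0016  0.0001  0.    ]
```

View pics/p6.png

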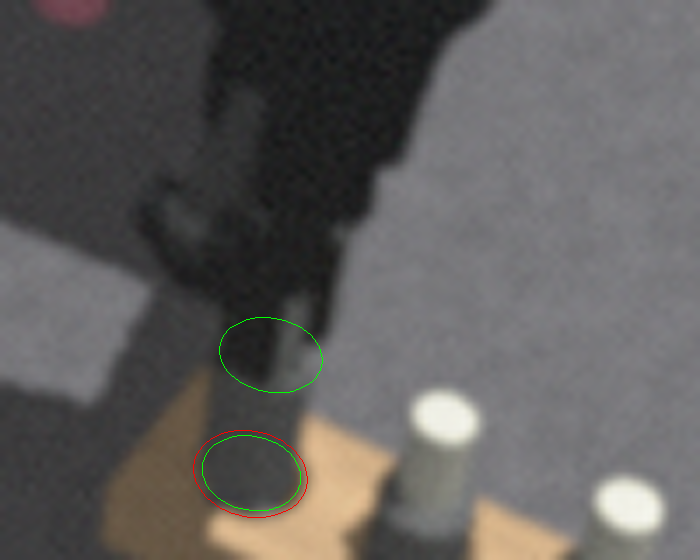

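Request:
{"fn": "apply_moves", "kwargs": {
  "plan": [
    {"translation": [0, 0.0004, 0.006], "angular": [0, 0, 0], "hand": 0.006},
    {"translation": [0, 0, 0.006], "angular": [0, 0, 0], "hand": 0.006},
    {"translation": [0, 0, 0.005], "angular": [0, 0, 0], "hand": 0.006},
    {"translation": [0, 0, 0.003], "angular": [0, 0, 0], "hand": 0.006},
    {"translation": [0, 0, 0], "angular": [0, 0, 0], "hand": 0.006},
    {"translation": [0, 0, 0], "angular": [0, 0, 0], "hand": 0.006}
  ]
}}

```text
time_s: 8.57
eef_pos: [0.5975, 0.1201, 0.0526]
eef_rot: [0.0, 0.726, 0.687, 0.0]
wrist_force: [0.2, 0.9, -0.4]
opening: 0.169
```

```bash

python3 - <<'E'
from h import *
go([.597,.1200,.0490],-3.2)
E
```

```text
t 8.57 pos [0.5975 0.1201 0.0526] head -3.15 tilt 0.02 open 0.0144 F [ 0.22  0.86 -0.43]
 delta [-0.0002 -0.0005  0.0036] dist 0.004 rz 0.001 levelling [ 0.0003 -0.     -0.    ]
```

In freely with no force. Lower the last few mm until contact, then let go.

Request:
{"fn": "apply_moves", "kwargs": {
  "plan": [
    {"translation": [0, 0, 0.003], "angular": [0, 0, 0], "hand": 0.006},
    {"translation": [0, 0, 0.0015], "angular": [0, 0, 0], "hand": 0.006},
    {"translation": [0, 0, 0], "angular": [0, 0, 0], "hand": 0.006},
    {"translation": [0, 0, 0], "angular": [0, 0, 0], "hand": 0.006}
  ]
}}

```text
time_s: 9.07
eef_pos: [0.598, 0.1202, 0.0493]
eef_rot: [0.0, 0.726, 0.687, 0.0]
wrist_force: [-1.9, 0.1, 8.0]
opening: 0.167
```

Request:
{"fn": "apply_moves", "kwargs": {
  "plan": [
    {"translation": [0, 0, 0], "angular": [0, 0, 0], "hand": 0.022},
    {"translation": [0, 0, 0], "angular": [0, 0, 0], "hand": 0.035},
    {"translation": [0, 0, 0], "angular": [0, 0, 0], "hand": 0.045},
    {"translation": [0, 0, -0.015], "angular": [0, 0, 0], "hand": 0.045},
    {"translation": [0, 0, -0.03], "angular": [0, 0, 0], "hand": 0.045},
    {"translation": [0, 0, -0.04], "angular": [0, 0, 0], "hand": 0.045},
    {"translation": [0, 0, -0.02], "angular": [0, 0, 0], "hand": 0.045},
    {"translation": [0, 0, 0], "angular": [0, 0, 0], "hand": 0.045}
  ]
}}

```text
time_s: 10.07
eef_pos: [0.5987, 0.1202, 0.1551]
eef_rot: [0.001, 0.726, 0.687, 0.002]
wrist_force: [-0.1, -0.4, 0.6]
opening: 0.528
```

```bash

python3 - <<'E'
from h import *
go([.4887,-.0353,.12],-3.2)
c=cam('scene');
ov(c,[(.597,.1188,.024,.015,(255,0,0)),(.597,.1188,.076,.008,(0,255,0))],290,210,110,85,7,'pics/p7.png')
E
```

```text
t 10.07 pos [0.5987 0.1202 0.1551] head -3.15 tilt 0.24 open 0.0451 F [-0.07 -0.39  0.62]
 delta [-0.1613 -0.1014  0.0346] dist 0.194 rz 0.001 levelling [ 0.0042 -0.0002  0.    ]
```

View pics/p7.png

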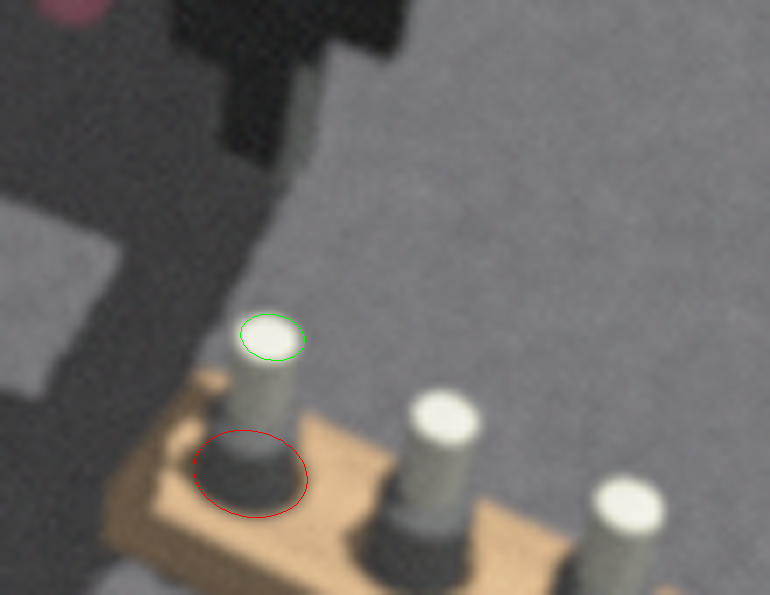

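Spare 0 stands full depth in hole B (its cap top matches the predicted z = 76 mm ring at crop 270,338). Now the second.

Request:
{"fn": "apply_moves", "kwargs": {
  "plan": [
    {"translation": [-0.032, -0.02, 0.002], "angular": [0, 0, 0], "hand": 0.04},
    {"translation": [-0.032, -0.02, 0.002], "angular": [0, 0, 0], "hand": 0.04},
    {"translation": [-0.032, -0.02, 0.002], "angular": [0, 0, 0], "hand": 0.04},
    {"translation": [-0.032, -0.02, 0.01], "angular": [0, 0, 0], "hand": 0.04},
    {"translation": [-0.033, -0.021, 0.018], "angular": [0, 0, 0], "hand": 0.04},
    {"translation": [0, 0, 0], "angular": [0, 0, 0], "hand": 0.04},
    {"translation": [0, 0, 0], "angular": [0, 0, 0], "hand": 0.04},
    {"translation": [0, 0, 0], "angular": [0, 0, 0], "hand": 0.04}
  ]
}}

```text
time_s: 11.12
eef_pos: [0.4883, -0.0344, 0.119]
eef_rot: [0.0, 0.726, 0.688, 0.0]
wrist_force: [-0.4, -0.7, 0.2]
opening: 0.465
```

```bash

python3 - <<'E'
from h import *
go([.4887,-.0353,.0475],-3.2)
c=cam('scene');
ov(c,[(.4887,-.0353,.076,.008,(0,255,0))],210,140,120,95,6,'pics/p8.png')
E
```

```text
t 11.12 pos [ 0.4883 -0.0344  0.119 ] head -3.10 tilt 0.02 open 0.0397 F [-0.41 -0.75  0.16]
 delta [-0.0008  0.0004  0.0715] dist 0.071 rz 0.002 levelling [ 0.0004 -0.0001  0.    ]
```

View pics/p8.png

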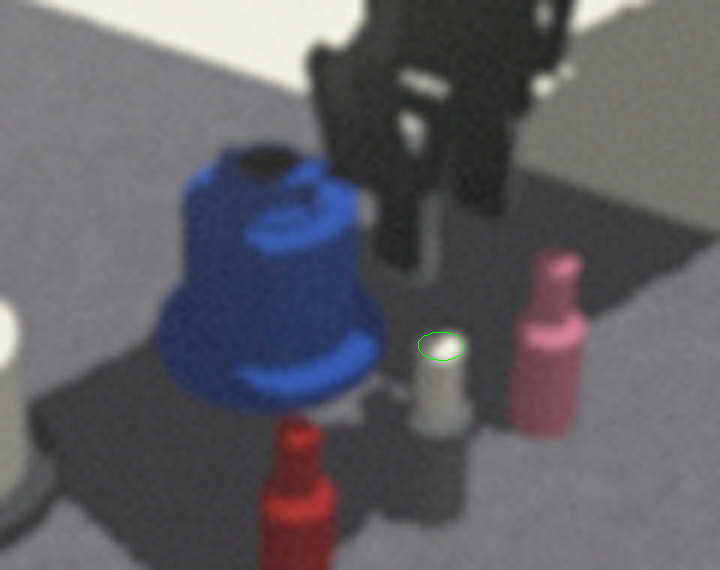

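Request:
{"fn": "apply_moves", "kwargs": {
  "plan": [
    {"translation": [-0.0005, 0, 0.02], "angular": [0, 0, 0], "hand": 0.04},
    {"translation": [0, 0, 0.02], "angular": [0, 0, 0], "hand": 0.04},
    {"translation": [0, 0, 0.018], "angular": [0, 0, 0], "hand": 0.04},
    {"translation": [0, 0, 0.011], "angular": [0, 0, 0], "hand": 0.04},
    {"translation": [0, 0, 0], "angular": [0, 0, 0], "hand": 0.04},
    {"translation": [0, 0, 0], "angular": [0, 0, 0], "hand": 0.03},
    {"translation": [0, 0, 0], "angular": [0, 0, 0], "hand": 0.02},
    {"translation": [0, 0, 0], "angular": [0, 0, 0], "hand": 0.006},
    {"translation": [0, 0, 0], "angular": [0, 0, 0], "hand": 0.006},
    {"translation": [0, 0, 0], "angular": [0, 0, 0], "hand": 0.006}
  ]
}}

```text
time_s: 12.42
eef_pos: [0.4884, -0.0358, 0.0508]
eef_rot: [0.001, 0.726, 0.687, 0.0]
wrist_force: [0.1, 1.1, 6.5]
opening: 0.165
```

```bash

python3 - <<'E'
from h import *
go([.4887,-.0353,.0475],-3.2)
E
```

```text
t 12.43 pos [ 0.4884 -0.0358  0.0508] head -3.16 tilt 0.10 open 0.0141 F [0.1  1.12 6.45]
 delta [0.0005 0.0003 0.0033] dist 0.003 rz 0.001 levelling [ 0.0016  0.0004 -0.    ]
```

Request:
{"fn": "apply_moves", "kwargs": {
  "plan": [
    {"translation": [0, 0, -0.02], "angular": [0, 0, 0], "hand": 0.006},
    {"translation": [0, 0, -0.04], "angular": [0, 0, 0], "hand": 0.006},
    {"translation": [0, 0, -0.04], "angular": [0, 0, 0], "hand": 0.006},
    {"translation": [0, 0, 0], "angular": [0, 0, 0], "hand": 0.006}
  ]
}}

```text
time_s: 12.92
eef_pos: [0.49, -0.0363, 0.1532]
eef_rot: [0.003, 0.726, 0.687, 0.002]
wrist_force: [0.2, 0.3, -0.2]
opening: 0.161
```

```bash

python3 - <<'E'
from h import *
go([.6043,.262,.15],-3.2)
E
```

```text
t 12.93 pos [ 0.49   -0.0363  0.1532] head -3.15 tilt 0.40 open 0.0138 F [ 0.22  0.25 -0.17]
 delta [0.3042 0.0977 0.0033] dist 0.319 rz 0.001 levelling [ 0.0067  0.0018 -0.    ]
```

Request:
{"fn": "apply_moves", "kwargs": {
  "plan": [
    {"translation": [0.038, 0.0122, 0], "angular": [0, 0, 0], "hand": 0.006},
    {"translation": [0.038, 0.0122, 0], "angular": [0, 0, 0], "hand": 0.006},
    {"translation": [0.038, 0.0122, 0], "angular": [0, 0, 0], "hand": 0.006},
    {"translation": [0.038, 0.0122, 0], "angular": [0, 0, 0], "hand": 0.006},
    {"translation": [0.038, 0.0122, 0], "angular": [0, 0, 0], "hand": 0.006},
    {"translation": [0.038, 0.0122, 0], "angular": [0, 0, 0], "hand": 0.006},
    {"translation": [0.038, 0.0122, 0], "angular": [0, 0, 0], "hand": 0.006},
    {"translation": [0.038, 0.0122, 0], "angular": [0, 0, 0], "hand": 0.006},
    {"translation": [0, 0, 0], "angular": [0, 0, 0], "hand": 0.006}
  ]
}}

```text
time_s: 14.05
eef_pos: [0.6012, 0.2648, 0.1479]
eef_rot: [-0.001, 0.725, 0.688, -0.001]
wrist_force: [-1.0, -0.7, -0.7]
opening: 0.163
```

Request:
{"fn": "apply_moves", "kwargs": {
  "plan": [
    {"translation": [0, 0, 0.025], "angular": [0, 0, 0], "hand": 0.006},
    {"translation": [0, 0, 0.025], "angular": [0, 0, 0], "hand": 0.006},
    {"translation": [0, 0, 0], "angular": [0, 0, 0], "hand": 0.006},
    {"translation": [0, 0, 0], "angular": [0, 0, 0], "hand": 0.006},
    {"translation": [0, 0, 0], "angular": [0, 0, 0], "hand": 0.006},
    {"translation": [0, 0, 0], "angular": [0, 0, 0], "hand": 0.006},
    {"translation": [0, 0, 0], "angular": [0, 0, 0], "hand": 0.006}
  ]
}}

```text
time_s: 14.92
eef_pos: [0.6021, 0.2627, 0.1005]
eef_rot: [0.0, 0.726, 0.687, 0.0]
wrist_force: [0.5, 0.5, -1.0]
opening: 0.163
```

```bash

python3 - <<'E'
from h import *
go([.605,.2623,.15],-3.2)
c=cam('scene');o=ctrl.get_obs()['eef_pos']
ov(c,[(.6046,.2625,.024,.015,(255,0,0)),(o[0],o[1],o[2]-.0508,.013,(0,255,0)),(o[0],o[1],o[2]-.0048,.013,(0,255,0))],350,240,100,80,7,'pics/p9.png')
E
```

```text
t 14.93 pos [0.6021 0.2627 0.1005] head -3.15 tilt 0.05 open 0.0139 F [ 0.55  0.52 -1.  ]
 delta [-0.0002  0.003  -0.0495] dist 0.050 rz 0.001 levelling [ 0.0008 -0.0002 -0.    ]
```

View pics/p9.png

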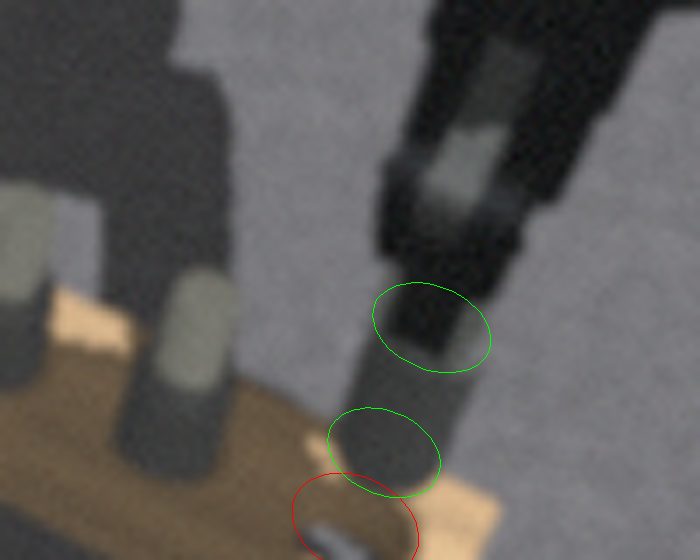

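Request:
{"fn": "apply_moves", "kwargs": {
  "plan": [
    {"translation": [-0.0008, 0.0024, 0.006], "angular": [0, 0, 0], "hand": 0.006},
    {"translation": [0, 0, 0.008], "angular": [0, 0, 0], "hand": 0.006},
    {"translation": [0, 0, 0.008], "angular": [0, 0, 0], "hand": 0.006},
    {"translation": [0, 0, 0.004], "angular": [0, 0, 0], "hand": 0.006},
    {"translation": [0, 0, 0], "angular": [0, 0, 0], "hand": 0.006},
    {"translation": [0, 0, 0], "angular": [0, 0, 0], "hand": 0.006}
  ]
}}

```text
time_s: 15.72
eef_pos: [0.6044, 0.2618, 0.0741]
eef_rot: [0.0, 0.726, 0.687, 0.0]
wrist_force: [0.3, 1.0, -1.8]
opening: 0.16
```

```bash

python3 - <<'E'
from h import *
go([.6045,.2616,.0508],-3.2)
c=cam('scene');o=ctrl.get_obs()['eef_pos']
ov(c,[(.6046,.2625,.024,.015,(255,0,0)),(o[0],o[1]+.0008,.024,.013,(0,255,0)),(o[0],o[1]+.0008,o[2]-.0048,.013,(0,255,0))],350,240,100,80,7,'pics/p10.png')
E
```

```text
t 15.72 pos [0.6044 0.2618 0.0741] head -3.15 tilt 0.03 open 0.0137 F [ 0.34  0.96 -1.84]
 delta [-0.0002  0.0001  0.0233] dist 0.023 rz 0.001 levelling [ 0.0004 -0.0002 -0.    ]
```

View pics/p10.png

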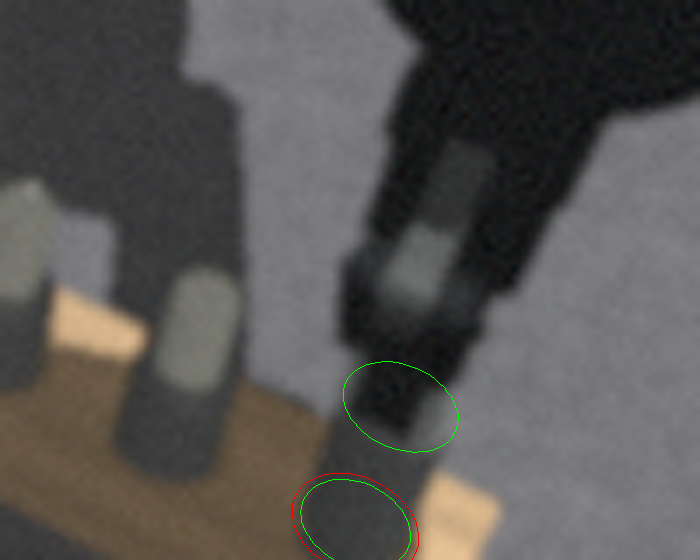

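Request:
{"fn": "apply_moves", "kwargs": {
  "plan": [
    {"translation": [-0.0003, 0, 0.004], "angular": [0, 0, 0], "hand": 0.006},
    {"translation": [0, 0, 0.003], "angular": [0, 0, 0], "hand": 0.006},
    {"translation": [0, 0, 0], "angular": [0, 0, 0], "hand": 0.006}
  ]
}}

```text
time_s: 16.15
eef_pos: [0.6038, 0.2612, 0.0664]
eef_rot: [-0.0, 0.726, 0.687, -0.0]
wrist_force: [-0.1, -0.3, -0.4]
opening: 0.162
```

Request:
{"fn": "apply_moves", "kwargs": {
  "plan": [
    {"translation": [0, 0.0003, 0.006], "angular": [0, 0, 0], "hand": 0.006},
    {"translation": [0, 0, 0.005], "angular": [0, 0, 0], "hand": 0.006},
    {"translation": [0, 0, 0.003], "angular": [0, 0, 0], "hand": 0.006},
    {"translation": [0, 0, 0.0025], "angular": [0, 0, 0], "hand": 0.006},
    {"translation": [0, 0, 0], "angular": [0, 0, 0], "hand": 0.006},
    {"translation": [0, 0, 0], "angular": [0, 0, 0], "hand": 0.006}
  ]
}}

```text
time_s: 16.9
eef_pos: [0.6046, 0.2615, 0.0509]
eef_rot: [0.0, 0.726, 0.687, 0.0]
wrist_force: [-1.5, -0.6, 4.8]
opening: 0.159
```

Contact with the table at the predicted height (0.0508). Releasing and rising.

Request:
{"fn": "apply_moves", "kwargs": {
  "plan": [
    {"translation": [0, 0, 0], "angular": [0, 0, 0], "hand": 0.022},
    {"translation": [0, 0, 0], "angular": [0, 0, 0], "hand": 0.035},
    {"translation": [0, 0, 0], "angular": [0, 0, 0], "hand": 0.045},
    {"translation": [0, 0, -0.015], "angular": [0, 0, 0], "hand": 0.045},
    {"translation": [0, 0, -0.03], "angular": [0, 0, 0], "hand": 0.045},
    {"translation": [0, 0, -0.04], "angular": [0, 0, 0], "hand": 0.045},
    {"translation": [0, 0, -0.04], "angular": [0, 0, 0], "hand": 0.045},
    {"translation": [0, 0, 0], "angular": [0, 0, 0], "hand": 0.045}
  ]
}}

```text
time_s: 17.9
eef_pos: [0.6074, 0.2621, 0.1815]
eef_rot: [0.002, 0.726, 0.687, 0.004]
wrist_force: [0.8, 0.5, 0.4]
opening: 0.53
```

```bash

python3 - <<'E'
from h import *
go([.5755,-.1962,.19],-3.2)
c=cam('scene')
ov(c,[(.6046,.2625,.024,.015,(255,0,0)),(.6046,.2625,.076,.008,(0,255,0))],290,220,150,110,5,'pics/p11.png')
E
```

```text
t 17.9 pos [0.6074 0.2621 0.1815] head -3.14 tilt 0.55 open 0.0452 F [0.76 0.48 0.41]
 delta [-0.4594 -0.0066 -0.0098] dist 0.460 rz 0.001 levelling [ 0.0092 -0.0027  0.    ]
```

View pics/p11.png

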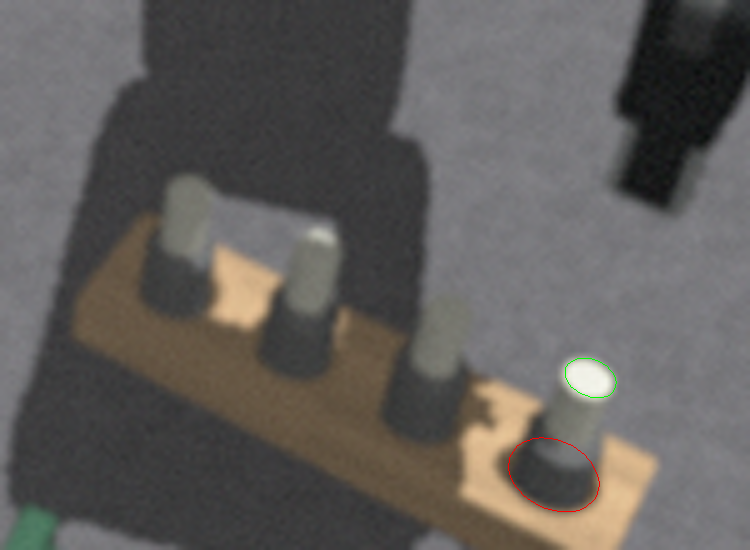

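All four bottles stand in the rack; spare 1's cap top lies on the predicted ring (588,378). Next the white pot with the black ribbed cap and grey ridge (top image 368,212) — the blue (333,280) and red (430,250) look-alikes are not meant.

Request:
{"fn": "apply_moves", "kwargs": {
  "plan": [
    {"translation": [-0.046, -0.0006, 0], "angular": [0, 0, 0], "hand": 0.075},
    {"translation": [-0.046, -0.0006, 0], "angular": [0, 0, 0], "hand": 0.075},
    {"translation": [-0.046, -0.0006, 0], "angular": [0, 0, 0], "hand": 0.075},
    {"translation": [-0.046, -0.0006, 0], "angular": [0, 0, 0], "hand": 0.075},
    {"translation": [-0.046, -0.0006, 0], "angular": [0, 0, 0], "hand": 0.075},
    {"translation": [-0.046, -0.0006, 0], "angular": [0, 0, 0], "hand": 0.075},
    {"translation": [-0.046, -0.0006, 0], "angular": [0, 0, 0], "hand": 0.075},
    {"translation": [-0.046, -0.0006, 0], "angular": [0, 0, 0], "hand": 0.075},
    {"translation": [-0.046, -0.0006, 0], "angular": [0, 0, 0], "hand": 0.075},
    {"translation": [-0.046, -0.0006, 0], "angular": [0, 0, 0], "hand": 0.075}
  ]
}}

```text
time_s: 19.2
eef_pos: [0.5721, -0.1987, 0.1742]
eef_rot: [-0.001, 0.726, 0.687, -0.0]
wrist_force: [0.6, -0.6, 0.2]
opening: 0.88
```

Request:
{"fn": "apply_moves", "kwargs": {
  "plan": [
    {"translation": [0, 0, 0.01], "angular": [0, 0, 0], "hand": 0.075},
    {"translation": [0, 0, 0.02], "angular": [0, 0, 0], "hand": 0.075},
    {"translation": [0, 0, 0.01], "angular": [0, 0, 0], "hand": 0.075},
    {"translation": [0, 0, 0], "angular": [0, 0, 0], "hand": 0.075},
    {"translation": [0, 0, 0], "angular": [0, 0, 0], "hand": 0.075},
    {"translation": [0, 0, 0], "angular": [0, 0, 0], "hand": 0.075}
  ]
}}

```text
time_s: 19.95
eef_pos: [0.5737, -0.1975, 0.1362]
eef_rot: [0.001, 0.726, 0.688, 0.0]
wrist_force: [0.3, -0.1, 0.2]
opening: 0.877
```

```bash

python3 - <<'E'
from h import *
import pickle
go([.5758,-.1957,.071],-3.2)
c=cam('scene')
ov(c,[(.5758,-.1962,.108,.0265,(0,255,0)),(.5758,-.1962,.070,.034,(0,255,0)),(.5758,-.1962,0,.046,(0,255,0))],130,130,150,110,5,'pics/p12.png')
t=pickle.load(open('top0.pkl','rb'))
ov(t,[(.5758,-.1962,.108,.0265,(0,255,0)),(.5758,-.1962,.070,.034,(0,255,0)),(.5758,-.1962,0,.046,(255,255,0))],320,180,80,70,7,'pics/p12t.png')
E
```

```text
t 19.95 pos [ 0.5737 -0.1975  0.1362] head -3.12 tilt 0.08 open 0.0749 F [ 0.27 -0.11  0.18]
 delta [0.002  0.0019 0.0652] dist 0.065 rz 0.001 levelling [0.0012 0.0007 0.    ]
```

View pics/p12.png

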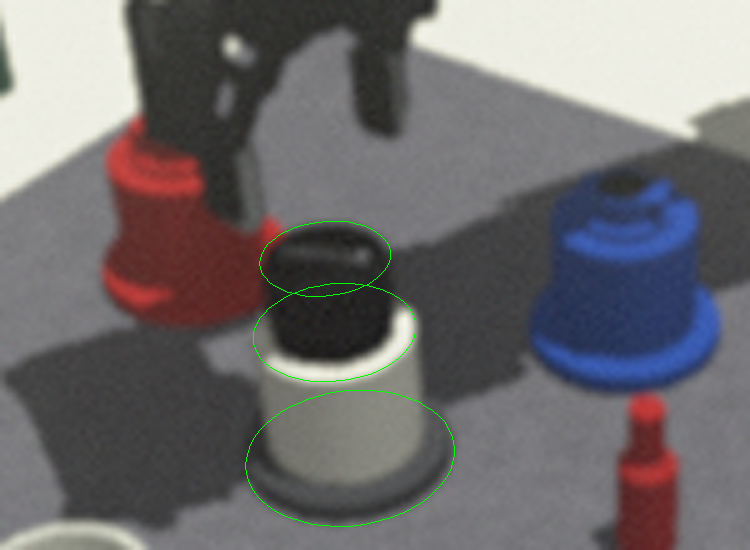

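View pics/p12t.png

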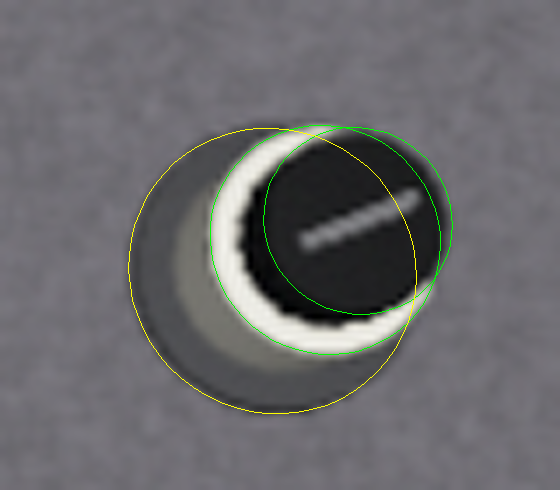

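Rings drawn for the pot's foot, shoulder and cap top (centre 0.576, -0.196) lie on the picture's edges in both views; the open fingers straddle the cap. Descending.

Request:
{"fn": "apply_moves", "kwargs": {
  "plan": [
    {"translation": [0.002, 0.002, 0.01], "angular": [0, 0, 0], "hand": 0.075},
    {"translation": [0, 0, 0.015], "angular": [0, 0, 0], "hand": 0.075},
    {"translation": [0, 0, 0.015], "angular": [0, 0, 0], "hand": 0.075},
    {"translation": [0, 0, 0.015], "angular": [0, 0, 0], "hand": 0.075},
    {"translation": [0, 0, 0.008], "angular": [0, 0, 0], "hand": 0.075},
    {"translation": [0, 0, 0], "angular": [0, 0, 0], "hand": 0.075},
    {"translation": [0, 0, 0], "angular": [0, 0, 0], "hand": 0.075}
  ]
}}

```text
time_s: 20.88
eef_pos: [0.5757, -0.196, 0.0729]
eef_rot: [0.0, 0.726, 0.687, 0.0]
wrist_force: [-0.1, 0.8, -0.1]
opening: 0.875
```

```bash

python3 - <<'E'
from h import *
go([.5758,-.1957,.071],-3.2)
c=cam('scene')
ov(c,[],130,130,150,110,5,'pics/p13.png')
E
```

```text
t 20.88 pos [ 0.5757 -0.196   0.0729] head -3.15 tilt 0.05 open 0.0748 F [-0.1   0.82 -0.11]
 delta [0.0003 0.0001 0.0019] dist 0.002 rz 0.001 levelling [ 0.0008  0.0004 -0.    ]
```

View pics/p13.png

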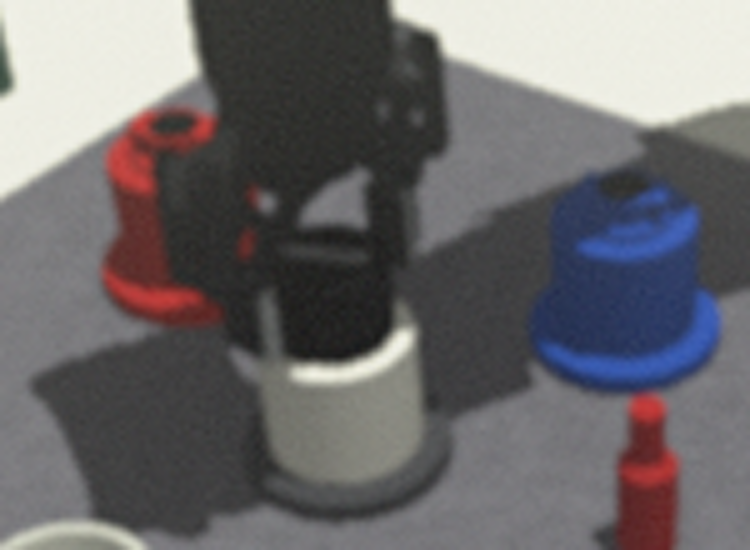

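The fingers stand either side of the cap, tips just above the shoulder. Closing.

Request:
{"fn": "apply_moves", "kwargs": {
  "plan": [
    {"translation": [0, 0, 0], "angular": [0, 0, 0], "hand": 0.065},
    {"translation": [0, 0, 0], "angular": [0, 0, 0], "hand": 0.058},
    {"translation": [0, 0, 0], "angular": [0, 0, 0], "hand": 0.05},
    {"translation": [0, 0, 0], "angular": [0, 0, 0], "hand": 0.04},
    {"translation": [0, 0, 0], "angular": [0, 0, 0], "hand": 0.04},
    {"translation": [0, 0, 0], "angular": [0, 0, 0], "hand": 0.04}
  ]
}}

```text
time_s: 21.68
eef_pos: [0.5757, -0.1959, 0.073]
eef_rot: [0.0, 0.726, 0.687, 0.0]
wrist_force: [-1.1, 1.1, 5.4]
opening: 0.594
```

```bash

python3 - <<'E'
from h import *
go([.5758,-.1957,.073],-3.2); print(ctrl.get_obs()['torque'])
E
```

```text
t 21.68 pos [ 0.5757 -0.1959  0.073 ] head -3.15 tilt 0.05 open 0.0508 F [-1.07  1.07  5.37]
 delta [0.0002 0.0001 0.    ] dist 0.000 rz 0.001 levelling [0.0008 0.0004 0.    ]
[ 0.08084683  0.15246454 -0.01616146]
```

Request:
{"fn": "apply_moves", "kwargs": {
  "plan": [
    {"translation": [0, 0, 0], "angular": [0, 0, -0.08], "hand": 0.04},
    {"translation": [0, 0, 0], "angular": [0, 0, -0.08], "hand": 0.04},
    {"translation": [0, 0, 0], "angular": [0, 0, -0.08], "hand": 0.04}
  ]
}}

```text
time_s: 22.05
eef_pos: [0.5752, -0.1972, 0.0731]
eef_rot: [0.001, 0.638, 0.77, -0.001]
wrist_force: [-4.0, -5.4, 6.0]
opening: 0.598
```

```bash

python3 - <<'E'
from h import *
go([.5758,-.1957,.073],-3.2); print(ctrl.get_obs()['torque'])
E
```

```text
t 22.05 pos [ 0.5752 -0.1972  0.0731] head 10.68 tilt 0.12 open 0.0510 F [-3.96 -5.41  5.98]
 delta [0.0013 0.0009 0.0001] dist 0.002 rz 0.242 levelling [-0.0003  0.0021 -0.    ]
[-0.77434293  0.5032927  -1.22831579]
```

Request:
{"fn": "apply_moves", "kwargs": {
  "plan": [
    {"translation": [0, 0, 0], "angular": [0, 0, -0.06], "hand": 0.04},
    {"translation": [0, 0, 0], "angular": [0, 0, 0], "hand": 0.04}
  ]
}}

```text
time_s: 22.3
eef_pos: [0.575, -0.1971, 0.0732]
eef_rot: [0.0, 0.616, 0.788, -0.001]
wrist_force: [-4.3, -4.2, 8.1]
opening: 0.598
```

```bash

python3 - <<'E'
from h import *
go([.5758,-.1957,.073],-3.2); print(ctrl.get_obs()['torque'])
c=cam('scene')
ov(c,[],150,150,90,70,8,'pics/p14.png')
E
```

```text
t 22.3 pos [ 0.575  -0.1971  0.0732] head 13.94 tilt 0.08 open 0.0510 F [-4.32 -4.21  8.1 ]
 delta [0.0012 0.0011 0.0002] dist 0.002 rz 0.299 levelling [-0.0004  0.0013 -0.    ]
[-0.38891935  0.64539783 -0.80720502]
```

View pics/p14.png

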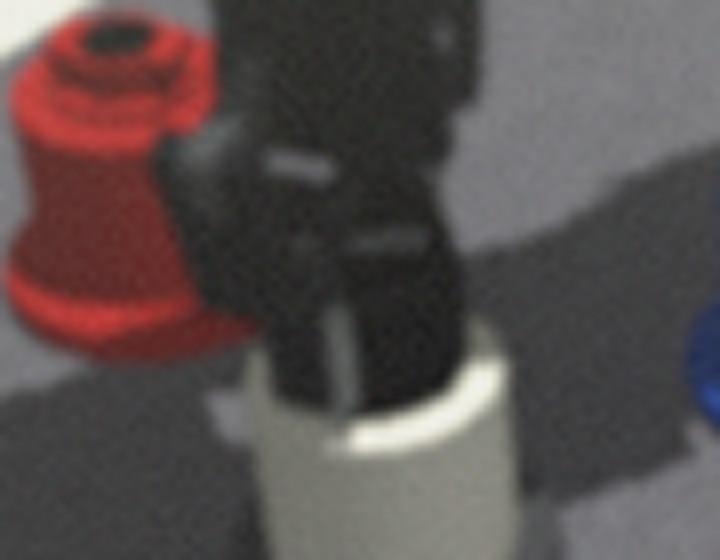

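```bash
cat >> h.py <<'E'
def ridge(c,a,b):
    p,q=at(c,*a,.111),at(c,*b,.111);d=q-p;print(p[:2].round(4),q[:2].round(4),'len %.4f head %.1f'%(np.linalg.norm(d),np.degrees(np.arctan2(d[1],d[0]))))
E
python3 - <<'E'
from h import *
import pickle
s=pickle.load(open('scene0.pkl','rb'))
ridge(s,full(140,140,4,185,160),full(140,140,4,255,164))
ridge(s,full(150,150,8,345,246),full(150,150,8,427,236))
E
```

```text
[ 0.5845 -0.2115] [ 0.5681 -0.1792] len 0.0362 head 117.0
[ 0.5789 -0.1982] [ 0.5642 -0.1834] len 0.0209 head 134.8
```

Request:
{"fn": "apply_moves", "kwargs": {
  "plan": [
    {"translation": [0.0005, 0, 0], "angular": [0, 0, -0.06], "hand": 0.04},
    {"translation": [0, 0, 0], "angular": [0, 0, -0.06], "hand": 0.04},
    {"translation": [0, 0, 0], "angular": [0, 0, -0.06], "hand": 0.04},
    {"translation": [0, 0, 0], "angular": [0, 0, 0], "hand": 0.04}
  ]
}}

```text
time_s: 22.85
eef_pos: [0.574, -0.1953, 0.073]
eef_rot: [-0.001, 0.543, 0.84, -0.0]
wrist_force: [-9.2, 3.1, 13.7]
opening: 0.591
```

```bash

python3 - <<'E'
from h import *
go([.5758,-.1957,.073],-3.2); print(ctrl.get_obs()['torque'])
c=cam('scene')
ov(c,[],150,150,90,70,8,'pics/p15.png')
E
```

```text
t 22.85 pos [ 0.574  -0.1953  0.073 ] head 24.25 tilt 0.15 open 0.0505 F [-9.21  3.08 13.71]
 delta [-0.0011  0.0015 -0.    ] dist 0.002 rz 0.479 levelling [-0.0019 -0.0019 -0.    ]
[ 0.34821677  1.41355813 -0.8992733 ]
```

View pics/p15.png

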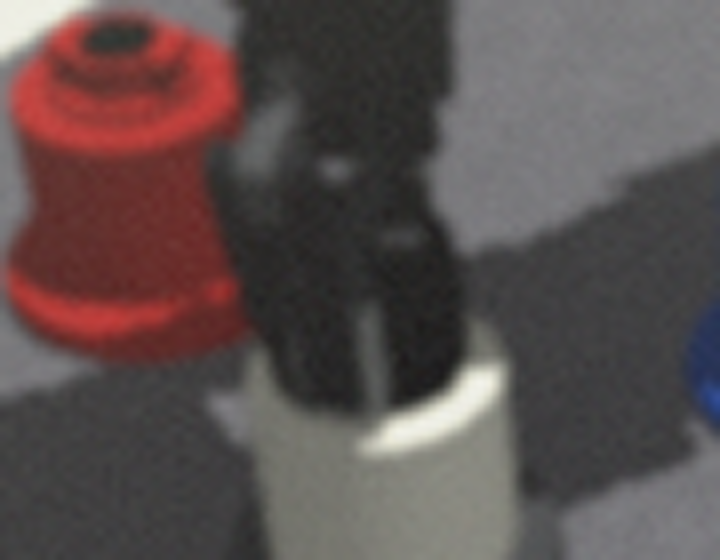

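```bash

python3 - <<'E'
from h import *
import pickle
s=pickle.load(open('scene0.pkl','rb'))
for h in (117,125,131,134,140,145,150):
    a=np.radians(h); u=proj(s,[.5758+.018*np.cos(a),-.1962+.018*np.sin(a),.111]); print(h,[round((u[0]-150+.5)*8-.5),round((u[1]-150+.5)*8-.5)])
E
```

```text
117 [429, 246]
125 [430, 241]
131 [430, 237]
134 [430, 234]
140 [429, 230]
145 [427, 227]
150 [425, 224]
```

The ridge end stayed at crop row ≈237 (cap ≈0.25 rad from its start) while the tool went on, and forces rise: hard stop. Turning the other way.

Request:
{"fn": "apply_moves", "kwargs": {
  "plan": [
    {"translation": [0, 0, 0], "angular": [0, 0, 0.12], "hand": 0.04},
    {"translation": [0, 0, 0], "angular": [0, 0, 0.12], "hand": 0.04},
    {"translation": [0, 0, 0], "angular": [0, 0, 0.12], "hand": 0.04},
    {"translation": [0, 0, 0], "angular": [0, 0, 0.12], "hand": 0.04},
    {"translation": [0, 0, 0], "angular": [0, 0, 0.12], "hand": 0.04},
    {"translation": [0, 0, 0], "angular": [0, 0, 0], "hand": 0.04}
  ]
}}

```text
time_s: 23.65
eef_pos: [0.5756, -0.1943, 0.073]
eef_rot: [-0.0, 0.767, 0.642, 0.001]
wrist_force: [-0.3, 4.8, 6.6]
opening: 0.592
```

```bash

python3 - <<'E'
from h import *
go([.5758,-.1957,.073],-3.2); print(ctrl.get_obs()['torque'])
c=cam('scene')
ov(c,[],150,150,90,70,8,'pics/p16.png')
E
```

```text
t 23.65 pos [ 0.5756 -0.1943  0.073 ] head -10.10 tilt 0.08 open 0.0505 F [-0.3   4.76  6.58]
 delta [-0.0013  0.0005 -0.    ] dist 0.001 rz -0.120 levelling [ 0.0004 -0.0013  0.    ]
[ 0.67003924  0.13780628 -0.10670195]
```

View pics/p16.png

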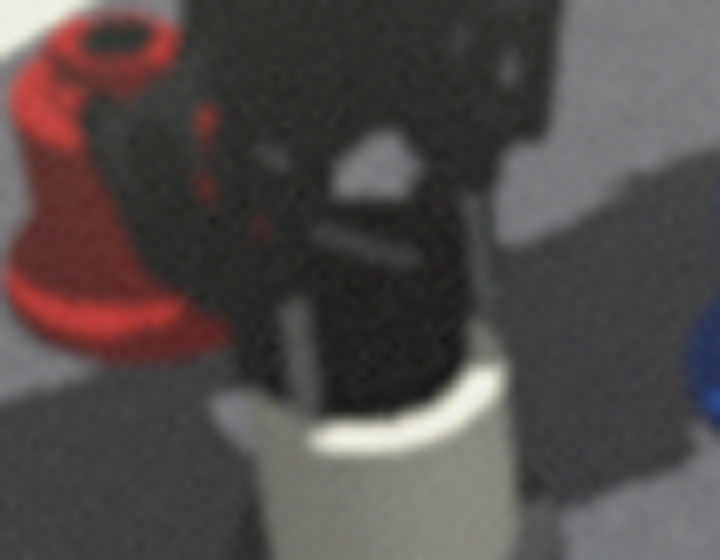

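It now turns with almost no torque and the ridge follows (right end at 418,258, about 97°). One radian more.

Request:
{"fn": "apply_moves", "kwargs": {
  "plan": [
    {"translation": [-0.001, 0, 0], "angular": [0, 0, 0.125], "hand": 0.04},
    {"translation": [0, 0, 0], "angular": [0, 0, 0.125], "hand": 0.04},
    {"translation": [0, 0, 0], "angular": [0, 0, 0.125], "hand": 0.04},
    {"translation": [0, 0, 0], "angular": [0, 0, 0.125], "hand": 0.04},
    {"translation": [0, 0, 0], "angular": [0, 0, 0.125], "hand": 0.04},
    {"translation": [0, 0, 0], "angular": [0, 0, 0.125], "hand": 0.04},
    {"translation": [0, 0, 0], "angular": [0, 0, 0.125], "hand": 0.04},
    {"translation": [0, 0, 0], "angular": [0, 0, 0.125], "hand": 0.04},
    {"translation": [0, 0, 0], "angular": [0, 0, 0], "hand": 0.04},
    {"translation": [0, 0, 0], "angular": [0, 0, 0], "hand": 0.04}
  ]
}}

```text
time_s: 24.95
eef_pos: [0.5765, -0.1953, 0.0731]
eef_rot: [-0.0, 0.981, 0.196, 0.002]
wrist_force: [4.1, 4.8, 4.4]
opening: 0.594
```

```bash

python3 - <<'E'
from h import *
go([.5758,-.1957,.073],-3.2); print(ctrl.get_obs()['torque'])
c=cam('scene')
ov(c,[],150,150,90,70,8,'pics/p17.png')
for h in (97,60,50,40,30):
  P=[]
  for s in(1,-1):
    a=np.radians(h); u=proj(c,[.5758+s*.018*np.cos(a),-.1962+s*.018*np.sin(a),.111]); P.append([round((u[0]-150+.5)*8-.5),round((u[1]-150+.5)*8-.5)])
  print(h,P)
E
```

```text
t 24.95 pos [ 0.5765 -0.1953  0.0731] head -67.34 tilt 0.19 open 0.0508 F [4.13 4.84 4.44]
 delta [-0.0008  0.0001  0.0001] dist 0.001 rz -1.119 levelling [ 0.0003 -0.0033  0.    ]
[ 0.75625906 -0.63698836 -0.09330034]
97 [[420, 260], [299, 225]]
60 [[385, 279], [334, 207]]
50 [[372, 282], [346, 204]]
40 [[360, 284], [358, 203]]
30 [[347, 284], [370, 202]]
```

View pics/p17.png

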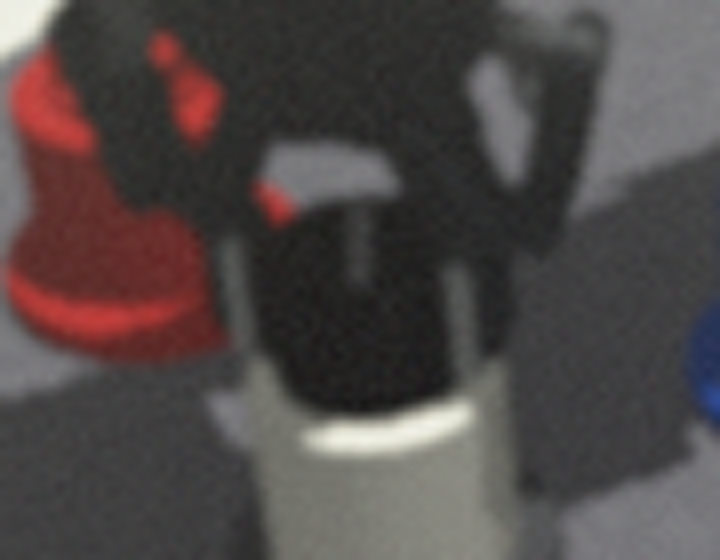

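The ridge now stands upright in the crop (358,210–358,285), i.e. 40°: 1.34 rad from the start, inside the free window. Lifting straight up.

Request:
{"fn": "apply_moves", "kwargs": {
  "plan": [
    {"translation": [0, 0, -0.004], "angular": [0, 0, 0], "hand": 0.04},
    {"translation": [0, 0, -0.005], "angular": [0, 0, 0], "hand": 0.04},
    {"translation": [0, 0, -0.005], "angular": [0, 0, 0], "hand": 0.04}
  ]
}}

```text
time_s: 25.38
eef_pos: [0.5749, -0.1954, 0.0857]
eef_rot: [-0.001, 0.98, 0.197, -0.0]
wrist_force: [0.6, -0.1, -1.0]
opening: 0.596
```

Request:
{"fn": "apply_moves", "kwargs": {
  "plan": [
    {"translation": [0, 0, -0.01], "angular": [0, 0, 0], "hand": 0.04},
    {"translation": [0, 0, -0.01], "angular": [0, 0, 0], "hand": 0.04},
    {"translation": [0, 0, -0.01], "angular": [0, 0, 0], "hand": 0.04},
    {"translation": [0, 0, -0.01], "angular": [0, 0, 0], "hand": 0.04},
    {"translation": [0, 0, -0.01], "angular": [0, 0, 0], "hand": 0.04},
    {"translation": [0, 0, -0.01], "angular": [0, 0, 0], "hand": 0.04},
    {"translation": [0, 0, -0.006], "angular": [0, 0, 0], "hand": 0.04},
    {"translation": [0, 0, 0], "angular": [0, 0, 0], "hand": 0.04},
    {"translation": [0, 0, 0], "angular": [0, 0, 0], "hand": 0.04}
  ]
}}

```text
time_s: 26.5
eef_pos: [0.5747, -0.1961, 0.152]
eef_rot: [-0.0, 0.98, 0.197, -0.0]
wrist_force: [0.0, -0.1, 0.1]
opening: 0.594
```

Request:
{"fn": "apply_moves", "kwargs": {
  "plan": [
    {"translation": [0, 0, 0], "angular": [0, 0, 0], "hand": 0.04},
    {"translation": [0, 0, 0], "angular": [0, 0, 0], "hand": 0.04},
    {"translation": [0, 0, 0], "angular": [0, 0, 0], "hand": 0.04},
    {"translation": [0, 0, 0], "angular": [0, 0, 0], "hand": 0.04},
    {"translation": [0, 0, 0], "angular": [0, 0, 0], "hand": 0.04},
    {"translation": [0, 0, 0], "angular": [0, 0, 0], "hand": 0.04}
  ]
}}

```text
time_s: 27.25
eef_pos: [0.575, -0.1962, 0.1524]
eef_rot: [0.0, 0.98, 0.197, 0.0]
wrist_force: [-0.0, 0.1, -0.9]
opening: 0.592
```

```bash

python3 - <<'E'
from h import *
go([.5758,-.1957,.153])
c=cam('scene'); save(c['img'],'pics/end_s.png')
ov(c,[(.5758,-.1962,.15,.0265,(0,255,0)),(.5758,-.1962,.188,.0265,(0,255,0))],130,80,120,140,5,'pics/p18.png')
c=cam('top'); save(c['img'],'pics/end_t.png')
go([.5758,-.1957,.153])
E
```

```text
t 27.25 pos [ 0.575  -0.1962  0.1524] head -67.32 tilt 0.00 open 0.0506 F [-0.    0.1  -0.87]
 delta [ 0.0009 -0.0002 -0.0006] dist 0.001  levelling [ 0. -0. -0.]
t 27.35 pos [ 0.575  -0.1963  0.1525] head -67.32 tilt 0.01 open 0.0503 F [ 0.27 -0.61 -0.88]
 delta [ 0.001  -0.0002 -0.0005] dist 0.001  levelling [ 0.0001 -0.0001  0.    ]
```

View pics/p18.png

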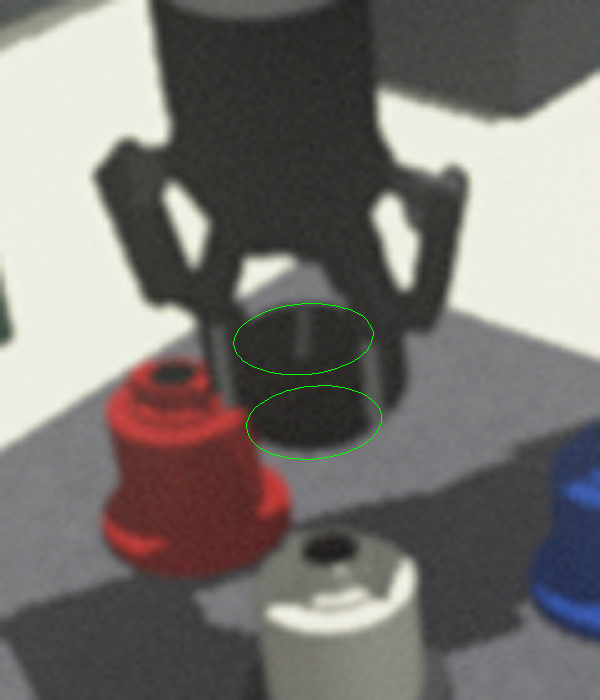

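View pics/end_s.png

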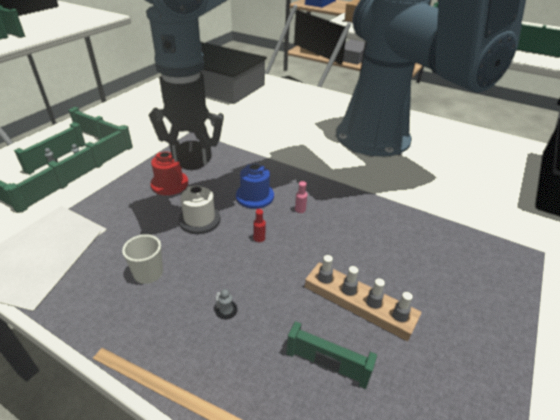

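View pics/end_t.png

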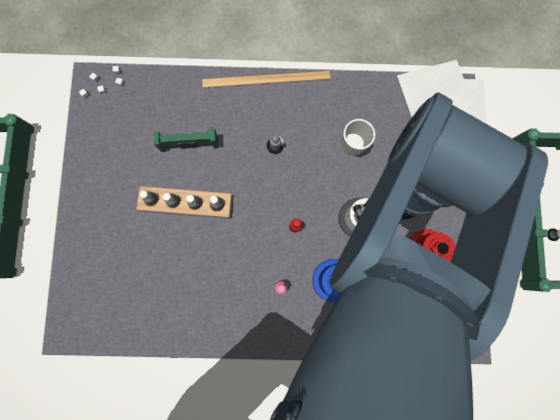

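The cap hangs level in the jaws about 80 mm above its seat: its top and rim are within a few pixels of the predicted rings. The pot neck is bare, all four bottles stand in the rack, and the bystanders look unmoved. Handing in.

```bash
python3 -c "
from h import *
print(ctrl.hand_in())"
```

```text
the job is handed in; nothing more can be done
None
```

Both spare bottles are in the two empty rack holes, the outer ones, and released. The pot is open, and I handed the job in at about 27 s with the cap still held above it. No verdict is reported, so the outcome rests on the checks below.

- **Bottles:** Each went in without resistance and touched the table at the expected height. In the pictures their cap tops lie on the rings predicted for full depth.
- **Cap turning:** Counter-clockwise (seen from above) it met the hard stop after about 0.25 rad, and the fingers slipped a little on it there. Clockwise it turned easily to about 1.34 rad from its start, read from the ridge in the picture.
- **Cap lift:** It came off with no resistance and is held about 80 mm above its seat. Tool tilt is about 0°, and the tool drifted under 0.2 mm over the last 0.1 s. The cap is within 1–2 mm of the pot axis.
- **Rest of the scene:** In the final pictures all four bottles stand in the rack. The cup, figure and wall piece look unmoved; I compared them by eye, not by measurement.

**Small disagreements:** The two cameras differed by 1–2 mm, and the measured finger opening read about 2 mm less than the true widths. Each bottle also sat about 1 mm off the offset I had predicted in the grip, which I corrected before lowering it. No check failed.

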